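# Fit hanger clips at the balance points of sample cassettes and log the batch

### The job

The sealed sample cassettes lying on the stone slab are to hang level in the water bath, but each is packed unevenly: slide each one lengthways out over the slab's left edge until it only just tips nose-down of its own weight, leave it resting there over the edge with its nose lightly on the bench, and set a hanger clip astride it, fully down, at its balance point, right where the edge bears it. When every cassette has its clip, hold the hand scanner still for a good two seconds with its window squarely over the bar code on the batch card, a hand's breadth or less above it. Then lay the scanner back flat in its tray, and do not knock the other lab things about.

Things in the scene. Friction and masses are not known exactly. Their poses are not given: they have to be found in the camera images.
- cassette_a: sealed aluminium cassette, a square bar 280 x 26 x 26 mm, about 0.5 kg; 2 or 3 are present, alike outside but packed unevenly: each has its own hidden balance point, within 40 mm of mid-length, new each time. Origin: centre of underside; x along it, out over the slab's left edge; z up. Starts flat on the slab, nose out over that edge; once tipped it slopes 8 to 16 degrees, nose on the bench
- cassette_b: sealed aluminium cassette, a square bar 280 x 26 x 26 mm, about 0.5 kg; 2 or 3 are present, alike outside but packed unevenly: each has its own hidden balance point, within 40 mm of mid-length, new each time. Origin: centre of underside; x along it, out over the slab's left edge; z up. Starts flat on the slab, nose out over that edge; once tipped it slopes 8 to 16 degrees, nose on the bench
- cassette_c: sealed aluminium cassette, a square bar 280 x 26 x 26 mm, about 0.5 kg; 2 or 3 are present, alike outside but packed unevenly: each has its own hidden balance point, within 40 mm of mid-length, new each time. Origin: centre of underside; x along it, out over the slab's left edge; z up. Starts flat on the slab, nose out over that edge; once tipped it slopes 8 to 16 degrees, nose on the bench
- slab: grey stone weighing slab, fixed, 270 (x) x 250 (y) x 25 high (mm); origin: centre of its underside on the bench; its +y side is the left edge over which the cassettes are slid
- table: the white laboratory bench, top at height 0
- slab_edge (a point): middle of the slab's left top edge, the fulcrum, 25 mm above the bench; the edge runs along x, and +y points out over the bench. A finger pressed on a cassette's tail holds that end down by friction even past its balance point: push a little, back the finger off, see whether it tips, push again
- clip_1: steel hanger clip, 30 g, one of 4 alike (at least one is spare): an upside-down U, 24 long (x), 37 wide (y), to sit loosely astride a cassette, x along it, either way round; 29 mm between legs 14 deep, roof 4 thick. Lug to grip on top: 14 (x) x 18 (y), 18 to 52 mm above the origin. Origin: midway between the feet, 12 mm above a cassette's underside when seated; z up. Starts standing on a black mat 3 mm thick
- clip_2: steel hanger clip, 30 g, one of 4 alike (at least one is spare): an upside-down U, 24 long (x), 37 wide (y), to sit loosely astride a cassette, x along it, either way round; 29 mm between legs 14 deep, roof 4 thick. Lug to grip on top: 14 (x) x 18 (y), 18 to 52 mm above the origin. Origin: midway between the feet, 12 mm above a cassette's underside when seated; z up. Starts standing on a black mat 3 mm thick
- clip_3: steel hanger clip, 30 g, one of 4 alike (at least one is spare): an upside-down U, 24 long (x), 37 wide (y), to sit loosely astride a cassette, x along it, either way round; 29 mm between legs 14 deep, roof 4 thick. Lug to grip on top: 14 (x) x 18 (y), 18 to 52 mm above the origin. Origin: midway between the feet, 12 mm above a cassette's underside when seated; z up. Starts standing on a black mat 3 mm thick
- clip_4: steel hanger clip, 30 g, one of 4 alike (at least one is spare): an upside-down U, 24 long (x), 37 wide (y), to sit loosely astride a cassette, x along it, either way round; 29 mm between legs 14 deep, roof 4 thick. Lug to grip on top: 14 (x) x 18 (y), 18 to 52 mm above the origin. Origin: midway between the feet, 12 mm above a cassette's underside when seated; z up. Starts standing on a black mat 3 mm thick
- scanner: white hand scanner, 0.2 kg, lying window down in its tray; origin on its underside at the grip, near where it balances; x towards the nose, z up. Handle 32 mm wide and high, its underside flush with the head's, x from -75 to 35 mm; head 60 wide, 36 high, x from 32 to 90 mm
- scanner_window (a point): centre of the scanner's window, on the underside of the head 62 mm ahead of the origin; it looks along the scanner's -z (straight down when the scanner is level) and reads a code lying within 20 mm of its axis, 20 to 130 mm away, when held still and level
- tray: low open grey tray, fixed, 216 (x) x 96 (y) mm, walls 3 thick and 13 high, floor 3 thick; origin: centre of its underside. The scanner lies in it with its x along the tray's x, its underside 3 mm above the bench
- batch_code (a point): centre of the printed bar code on the batch card, which lies fixed and flat on the bench (card 100 x 70, top 5 mm up)
- beaker: white plastic beaker, bystander
- wash_bottle: white bottle with blue cap, bystander
- tube_rack: blue tube rack 100 x 200 x 42 mm, bystander
- sample_jar: small amber jar with white cap, 50 across x 60 high, standing near the batch card, bystander
Things that resemble listed ones, but are neither listed nor needed, are in the scene too. Leave any orange look-alike of the clip_3 alone.

How it is judged:
By the outcome, as a careful person would: the job done as asked, in the order asked, and still so for the second after the job is handed in, with the robot touching nothing.
Of cassette_a, cassette_b, cassette_c only 2 to 3 are there at a start; the rules pass over those that are not, and their reading is None.
At some moment in a run one of clip_1, clip_2, clip_3, clip_4, scanner may be knocked a few centimetres aside while the robot is not near it.
It also fails if it takes over 210 s, if anything falls off the work surface, if the arm or the gripper's body presses on something with over 40 N, if the wrist force passes 120 N, or if a joint passes its speed limit or range.

### The arm

A 6-joint arm with a two-finger parallel gripper is mounted at the origin on the work surface. World frame = base frame: x ahead of the robot, y to its left, z up, the work surface at z = 0. Lengths are in mm, angles in rad, forces in N, time in s.
With the tool pointing down it reaches from about 375 to 975 mm from the base axis. Payload 3.8 kg.
Tool frame: the origin (TCP) lies between the finger pads; the fingertips stand 14 mm ahead of it and the grasp point (between the pads) lies 5 mm behind it; y points along the fingers, x is the direction in which the jaws open and shut, and the axes are right-handed (so a half turn about y gives the same grasp; the last joint's range is limited). The gripper opens to 85 mm and grips with 20 to 120 N. Pads are 22 mm wide; open, the fingers measure 114 mm over their backs; the gripper's body (76 mm by 85 mm) begins 54 mm behind the grasp point. The pads swing forward as they close: fully open they stand 13 mm farther back than shut.
Start: joints at [-1.338, 0.264, 1.604, -0, 1.274, -0.037], TCP at [179.908, -650.578, 245.28] pointing down, gripper open.
Joint ranges: [-2.63, 2.63], [-0.94, 2.18], [0.31, 2.57], [-1.31, 4.45], [0, 2.66], [-2.55, 2.55]. Speed limits (rad/s): [2.57, 2.57, 3.14, 3.14, 3.14, 3.14].

### API

Orientations are given as a unit quaternion [w, x, y, z].
In Python, from plant import robot gives the robot as it stands.
- The arm moves only by the shell command python3 -m jog 'ROWS' [FORCE]. ROWS is JSON, a list of rows, each an object of numbers: "x", "y", "z": the shift along the world's x, y, z in mm; "rx", "ry", "rz": the turn, a rotation vector about the world's x, y, z in rad; "hand": the opening, from -1 (shut) to 1 (fully open). A call has 1 to 10 rows; each row shifts and turns the pose as measured when the row begins; what a row does not reach is not made up. A row lasts 1/8 s, in which the tool goes at most 62.5 mm and 10.7 degrees, less where a joint would pass 70% of its speed; a pose out of reach is approached as far as the arm can. A call is refused whole if a number of a shift passes 62.5 or a number of a turn 0.188, either way. A call with a gripper value outside its range is refused whole. The fingers move at their own pace and stop on an object; FORCE is the grip in N (left out, the last holds). Time passes only in rows, so rows that do not move let the fingers close. It gives the time, the measured TCP pose, the force and the opening at its end, in the units of the state.
- robot.read_state(): the state, without advancing time (a new reading comes with each control period).
- robot.read_camera(name): name is "side" or "top" or "wrist"; returns a dict with "frame" (400x640x3 uint8, red, green, blue), "vfov" (degrees; the focal length in pixels is half the picture's height over the tangent of half this angle, whatever the lens; pixels are square), "cx", "cy" (the principal point, pixels), "R" (3x3) and "t" (3): a world point X has camera coordinates R X + t; the wrist camera has in their place "T_tool_cam" (4x4, takes a point from camera to tool coordinates, whose origin is the TCP and whose axes are the tool frame's). Camera axes: x right, y down, z forward; pixel columns grow to the right and rows downward; lengths in mm; the calibration is good to about 2 mm. A picture is of the moment at which its call begins: read the wrist's pose just before it. There is no depth.
- robot.hand_in(): hands the job in, once; it reports no verdict.
The state is a dict: "clock": time; "joint_positions": joint angles; "dq": joint speeds; "joint_efforts": joint torques, N m; "position": TCP position; "eef_rot": TCP orientation; "ft_force": force on the tool from outside, world axes, zero at the start; "ft_torque": the same for the moment, N m; "finger_gap": opening from 0.0 (shut) to 1.0 (fully open).
Only numpy, scipy, OpenCV 4.12 (cv2) and the standard library are available. Lean on these libraries where they do the work, as an engineer would, in place of code of your own. Each camera call takes 0.05 s, during which the arm holds its last target.

## Working session

There is one attempt and no reset: what is moved stays moved. The work goes in short steps, Python scripts to look and compute and a shell command to move; the robot and the scene stay as the last step left them, time stands still between calls to the robot, and variables do not carry over. Pictures are saved under pics/ and viewed, and the job is handed in when it is done.

```bash
ls; mkdir -p pics; cat > h.py <<'E'
import numpy as np, cv2
from scipy.spatial.transform import Rotation as Rn
from plant import robot
def st():
    s=robot.read_state(); q=s["eef_rot"]
    return s, np.array(s["position"]), Rn.from_quat([q[1],q[2],q[3],q[0]]).as_matrix()
def cam(n):
    s,p,R=st()
    c=robot.read_camera(n); c["f"]=c["frame"].shape[0]/2/np.tan(np.radians(c["vfov"])/2)
    if n=="wrist":
        T=np.array(c["T_tool_cam"]); c["C"]=p+R@T[:3,3]; c["Rwc"]=R@T[:3,:3]
    else:
        Rc=np.array(c["R"]); c["Rwc"]=Rc.T; c["C"]=-Rc.T@np.array(c["t"])
    return c
def ray(c,u,v):
    d=c["Rwc"]@np.array([(u-c["cx"])/c["f"],(v-c["cy"])/c["f"],1.]); return c["C"],d
def onz(c,u,v,z):
    C,d=ray(c,u,v); return C+d*(z-C[2])/d[2]
def proj(c,X):
    q=c["Rwc"].T@(np.array(X)-c["C"]); return c["cx"]+c["f"]*q[0]/q[2], c["cy"]+c["f"]*q[1]/q[2]
def save(c,name,crop=None,s=1):
    f=c["frame"][:,:,::-1]
    if crop: f=f[crop[1]:crop[3],crop[0]:crop[2]]
    if s!=1: f=cv2.resize(f,None,fx=s,fy=s,interpolation=cv2.INTER_CUBIC)
    cv2.imwrite("pics/"+name+".png",f)
E
python3 - <<'E'
from h import *
s,p,R=st(); print(s["clock"],p,R.round(2),s["finger_gap"],s["ft_force"])
for n in ("top","side","wrist"):
    c=cam(n); save(c,n+"0"); print(n,c["frame"].shape,c["vfov"],c["C"].round(0),c["Rwc"].round(2).tolist())
E
```

```text
pics
0.0 [ 179.77411761 -649.89349755  243.95079508] [[ 0.27 -0.    0.96]
 [-0.96  0.    0.27]
 [-0.   -1.    0.  ]] 1.0018526917174 [-0.44159269  0.39513621 -0.38366975]
top (400, 640, 3) 44.8148413419548 [ 440.   37. 1362.] [[-0.01, -0.99, 0.12], [-1.0, 0.01, -0.02], [0.02, -0.12, -0.99]]
side (400, 640, 3) 50.47642829781504 [-101.  738.  791.] [[-0.73, -0.4, 0.55], [-0.68, 0.44, -0.58], [-0.01, -0.8, -0.6]]
wrist (400, 640, 3) 61.29350548198728 [ 252. -631.  372.] [[0.27, -0.92, -0.28], [-0.96, -0.26, -0.08], [-0.0, 0.29, -0.96]]
```

View pics/top0.png

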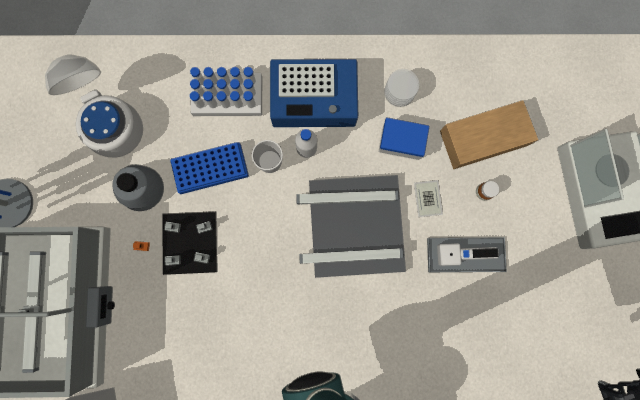

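View pics/side0.png

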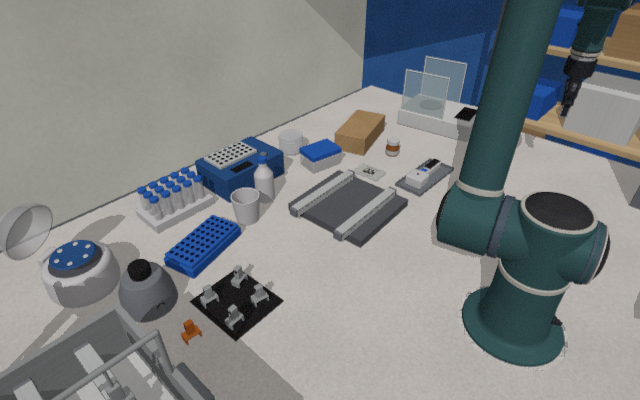

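View pics/wrist0.png

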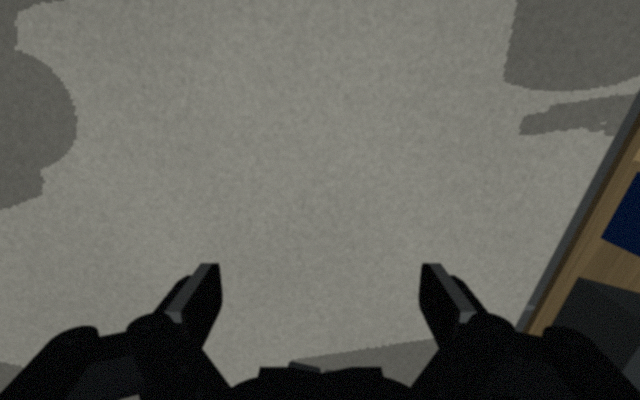

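The top view shows two cassettes, at (347,198) and (350,256), overhanging the slab's left edge. Four grey clips stand on the black mat at (172,227), (204,226), (172,259) and (202,257). The orange look-alike is at (141,246), the scanner in its tray at (467,254), and the card at (428,198) with the jar at (488,190).

```bash
python3 - <<'E'
from h import *
c=cam("top")
save(c,"t_slab",(285,165,445,285),5); save(c,"t_mat",(130,200,240,285),7); save(c,"t_scan",(405,170,525,280),5)
for u,v in [(172,227),(204,226),(172,259),(202,257),(467,254),(428,198),(488,190)]: print(u,v,onz(c,u,v,20).round(0))
E
```

```text
172 227 [548. 425.  20.]
204 226 [550. 337.  20.]
172 259 [460. 422.  20.]
202 257 [464. 340.  20.]
467 254 [ 465. -390.   20.]
428 198 [ 622. -288.   20.]
488 190 [ 644. -458.   20.]
```

View pics/t_slab.png

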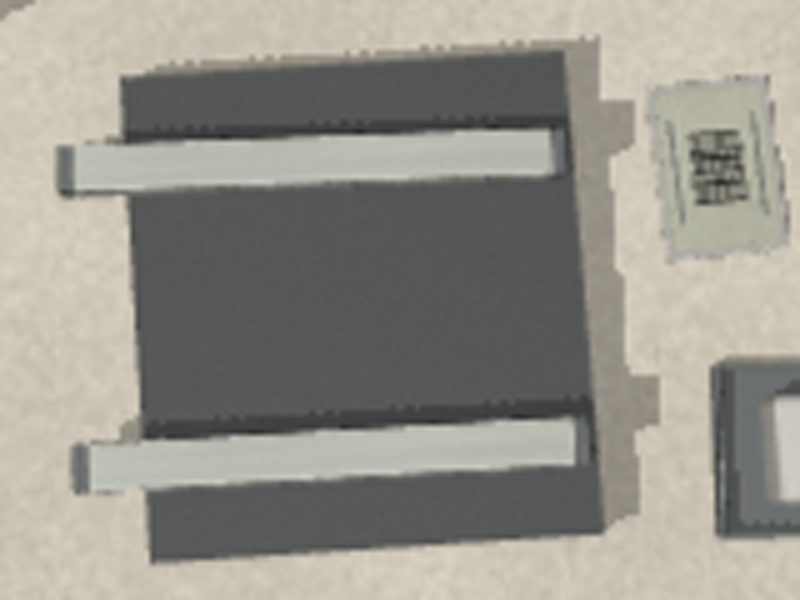

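View pics/t_mat.png

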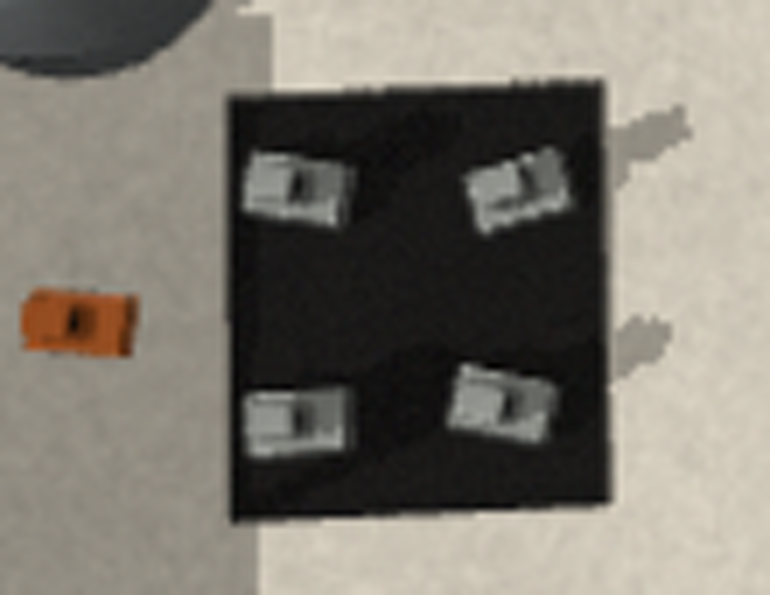

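View pics/t_scan.png

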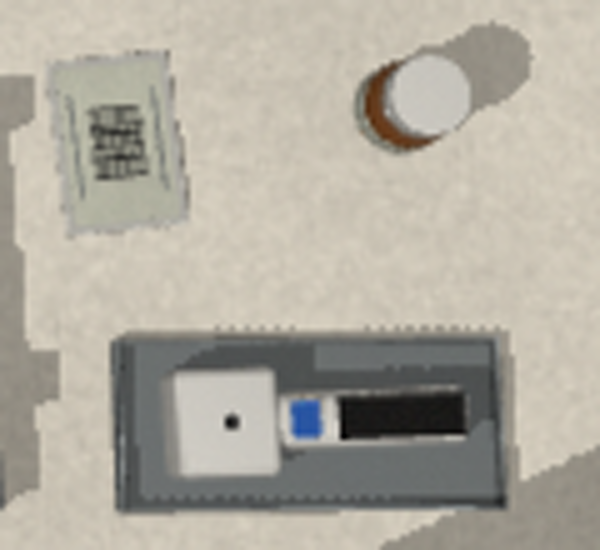

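```bash
python3 -m jog '[{"x":36,"y":50,"z":15,"rz":0.18},{"x":36,"y":50,"z":15,"rz":0.18},{"x":36,"y":50,"z":15,"rz":0.18},{"x":36,"y":50,"z":15,"rz":0.18},{"x":36,"y":50,"z":15,"rz":0.18},{"x":36,"y":50,"rz":0.18},{"x":36,"y":50,"rz":0.18},{"x":36,"y":50},{"x":36,"y":50},{"x":30,"y":50}]'
```

```text
invalid input at $[0]: expected keys x, y, z, rx, ry, rz, hand
```

```bash
python3 -m jog '[{"y":10,"hand":-1},{}]'; python3 - <<'E'
from h import *
s,p,R=st(); print(s["clock"],p,R.round(3),s["finger_gap"],s["joint_positions"])
c=cam("wrist"); save(c,"w1")
E
```

```text
0.2 [ 179.78956784 -650.15105916  244.42095889] [[ 0.267 -0.     0.964]
 [-0.964  0.001  0.267]
 [-0.001 -1.     0.   ]] 0.9995367873260077 [-1.33790012e+00  2.64463546e-01  1.60488556e+00 -5.32027799e-05
  1.27368393e+00 -3.68828675e-02]invalid input at $[0]: expected keys x, y, z, rx, ry, rz, hand
```

View pics/w1.png

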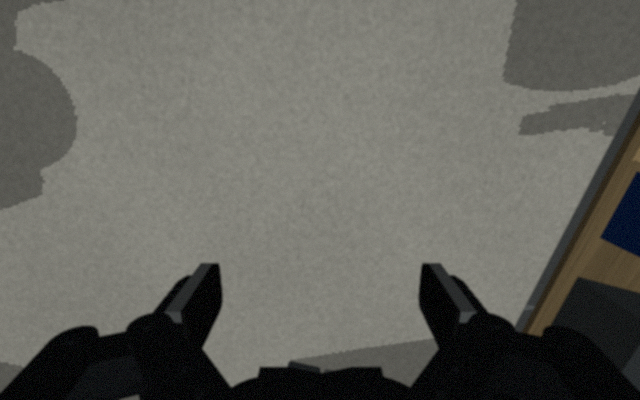

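All seven keys are required in each row.

```bash
python3 -m jog '[{"x":36,"y":50,"z":15,"rx":0,"ry":0,"rz":0.18,"hand":1},{"x":36,"y":50,"z":15,"rx":0,"ry":0,"rz":0.18,"hand":1},{"x":36,"y":50,"z":15,"rx":0,"ry":0,"rz":0.18,"hand":-1},{"x":36,"y":50,"z":15,"rx":0,"ry":0,"rz":0.18,"hand":-1},{"x":36,"y":50,"z":15,"rx":0,"ry":0,"rz":0.18,"hand":-1},{"x":36,"y":50,"z":0,"rx":0,"ry":0,"rz":0.18,"hand":-1},{"x":36,"y":50,"z":0,"rx":0,"ry":0,"rz":0.18,"hand":-1},{"x":36,"y":50,"z":0,"rx":0,"ry":0,"rz":0,"hand":-1},{"x":36,"y":50,"z":0,"rx":0,"ry":0,"rz":0,"hand":-1},{"x":0,"y":0,"z":0,"rx":0,"ry":0,"rz":0,"hand":-1}]'
python3 - <<'E'
from h import *
s,p,R=st(); print(s["clock"],p,R.round(3),s["finger_gap"],s["joint_positions"])
c=cam("wrist"); save(c,"w2")
E
```

```text
clock: 1.5
position: [503.7, -194.8, 318.9]
eef_rot: [-0.706, 0.708, 0.0, 0.001]
ft_force: [-0.1, -0.1, 0.5]
finger_gap: 0.004
1.5 [ 503.65700598 -194.7567283   318.93431306] [[ 1.     0.002  0.001]
 [-0.001 -0.002  1.   ]
 [ 0.002 -1.    -0.002]] 0.0043309071256191906 [-4.14561447e-01 -3.25789431e-02  1.79803524e+00 -8.92955130e-04
  1.37349528e+00 -4.13170207e-01]
```

View pics/w2.png

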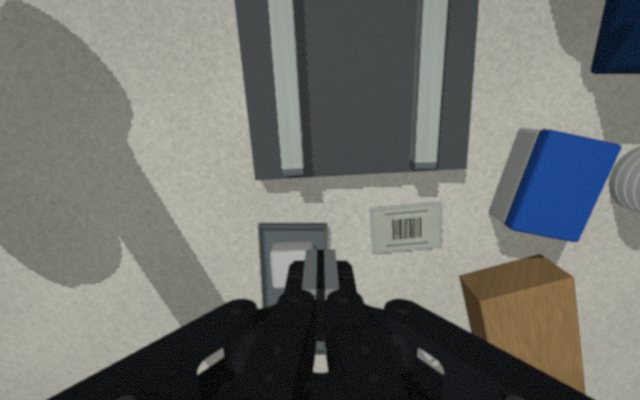

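```bash
python3 -m jog '[{"x":20,"y":60,"z":10,"rx":0,"ry":0,"rz":0,"hand":-1},{"x":20,"y":60,"z":10,"rx":0,"ry":0,"rz":0,"hand":-1},{"x":0,"y":0,"z":0,"rx":0,"ry":0,"rz":0,"hand":-1}]'
python3 - <<'E'
from h import *
c=cam("wrist"); save(c,"w3")
print(c["C"])
E
```

```text
clock: 1.92
position: [540.8, -81.8, 338.4]
eef_rot: [-0.705, 0.709, -0.003, 0.003]
ft_force: [-1.4, -0.5, -1.4]
finger_gap: 0.0
[541.28017917  -6.69865314 465.96582829]
```

View pics/w3.png

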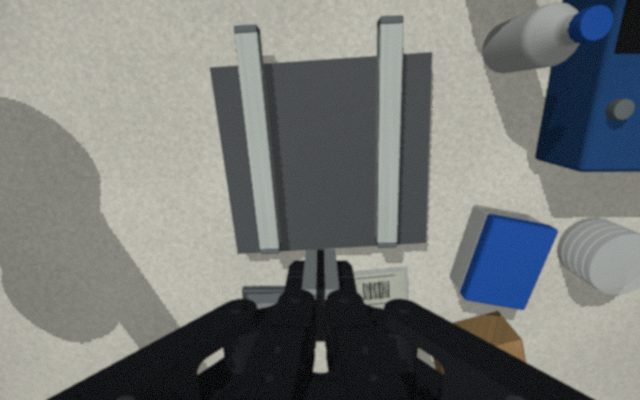

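```bash
python3 - <<'E'
from h import *
c=cam("wrist"); f=c["frame"].astype(int); 
hsv=cv2.cvtColor(c["frame"],cv2.COLOR_RGB2HSV)
for uv in [(255,130),(390,130),(200,150),(320,100),(247,29),(390,20),(300,30)]: print(uv,c["frame"][uv[1],uv[0]],hsv[uv[1],uv[0]])
# cassette mask within rows; greenish-grey : g>=r
m=((f[:,:,1]-f[:,:,0]>3)&(f[:,:,1]>120)).astype(np.uint8)
m[:, :200]=0; m[:,440:]=0; m[258:]=0
n,l,s,ce=cv2.connectedComponentsWithStats(m)
for i in range(1,n):
    if s[i,4]>500:
        cnt=cv2.findContours((l==i).astype(np.uint8),0,2)[0][0]
        b=cv2.boxPoints(cv2.minAreaRect(cnt)); print(s[i]);
        P=np.array([onz(c,*q,51)[:2] for q in b]); print(b.round(1).tolist(),P.round(1).tolist(),[round(float(np.linalg.norm(P[k]-P[k-1])),1) for k in range(4)])
        W=np.array([onz(c,x,y,51)[:2] for x,y in cnt[:,0,:]]); vx,vy,x0,y0=cv2.fitLine(W.astype(np.float32),2,0,.01,.01).ravel(); print("axis",vx/vy,"x at y=-90",x0+vx/vy*(-90-y0), "yminmax",W[:,1].min(),W[:,1].max())
# slab edge subpixel: columns gradient
g=f.sum(2)
for u in (220,290,310,350,370,415,425):
    col=g[40:85,u]; k=np.argmin(np.diff(col))+40
    print(u,k,onz(c,u,k+.5,25).round(1))
for u in (240,290,350,420):
    col=g[225:258,u]; k=np.argmax(np.diff(col))+225
    print(u,k,onz(c,u,k+.5,25).round(1))
E
```

```text
(255, 130) [164 173 165] [ 63  13 173]
(390, 130) [166 175 169] [ 70  13 175]
(200, 150) [181 177 168] [ 21  18 181]
(320, 100) [77 80 83] [105  18  83]
(247, 29) [ 98 102 104] [100  15 104]
(390, 20) [ 98 104 103] [ 85  15 104]
(300, 30) [177 176 166] [ 27  16 177]
[ 378   20   27  222 4755]
[[374.70001220703125, 240.8000030517578], [381.0, 19.399999618530273], [404.1000061035156, 20.0], [397.79998779296875, 241.5]] [[610.8, -190.7], [608.0, 73.2], [633.4, 72.3], [641.6, -192.0]] [30.8, 264.0, 25.4, 264.4]
axis 0.03451389 x at y=-90 623.783 yminmax -191.18596618235296 72.37246955480532
[ 235   30   45  218 4637]
[[234.39999389648438, 30.799999237060547], [256.8999938964844, 28.399999618530273], [279.8999938964844, 246.60000610351562], [257.3999938964844, 249.0]] [[446.0, 63.8], [471.1, 65.9], [484.1, -197.7], [453.7, -200.8]] [264.8, 25.2, 263.9, 30.5]
axis -0.051640045 x at y=-90 465.77118 yminmax -198.24830914168007 64.5187737202478
220 64 [419.4  31.7  25. ]
290 59 [504.4  36.3  25. ]
310 58 [528.5  37.2  25. ]
350 55 [576.7  39.9  25. ]
370 53 [600.6  41.9  25. ]
415 50 [654.3  44.5  25. ]
425 50 [666.3  44.4  25. ]
240 252 [ 423.  -218.2   25. ]
290 248 [ 494.9 -212.7   25. ]
350 245 [ 580.4 -209.    25. ]
420 241 [ 679.4 -203.9   25. ]
```

```bash
python3 - <<'E'
from h import *
c=cam("wrist"); f=c["frame"].astype(int); g=f.sum(2)
save(c,"w3a",(360,5,440,85),7); 
for (a,b) in ((228,290),(370,410)):
    L=[];Rr=[]
    for v in range(40,236,6):
        m=np.where((g[v,a:b]>440))[0]
        row=f[v,a:b]; m=np.where((row[:,1]-row[:,0]>3)&(row[:,1]>125))[0]
        if len(m)<5: continue
        L.append(onz(c,a+m[0],v+.5,51)[:2]); Rr.append(onz(c,a+m[-1]+1,v+.5,51)[:2])
    L=np.array(L);Rr=np.array(Rr)
    pl=np.polyfit(L[:,1],L[:,0],1); pr=np.polyfit(Rr[:,1],Rr[:,0],1)
    for y in (-190,-90,40): print(a,y,np.polyval(pl,y).round(1),np.polyval(pr,y).round(1))
    print(pl,pr)
for u in (247,270,389,387):
    print(u,[int(x) for x in g[8:40,u]],[int(x) for x in g[232:262,u]])
E
```

```text
228 -190 457.6 483.6
228 -90 453.1 478.8
228 40 447.2 472.5
[-4.53126335e-02  4.49007845e+02] [-4.83388162e-02  4.74433664e+02]
370 -190 615.5 641.9
370 -90 612.7 638.8
370 40 609.2 634.8
[-2.74285376e-02  6.10276542e+02] [-3.10012094e-02  6.35992972e+02]
247 [512, 517, 523, 514, 521, 510, 523, 511, 510, 507, 508, 502, 484, 414, 343, 311, 301, 292, 296, 282, 284, 359, 449, 490, 510, 500, 513, 503, 506, 501, 503, 506] [233, 239, 240, 240, 229, 241, 227, 235, 226, 225, 229, 247, 229, 240, 232, 244, 231, 237, 257, 331, 409, 475, 485, 498, 508, 506, 511, 529, 533, 527]
270 [519, 516, 520, 515, 512, 515, 507, 496, 502, 503, 513, 516, 522, 521, 514, 511, 512, 520, 524, 529, 525, 527, 522, 527, 519, 515, 535, 545, 545, 549, 547, 526] [508, 509, 495, 496, 506, 506, 500, 496, 500, 500, 492, 496, 501, 480, 406, 346, 303, 301, 286, 307, 344, 376, 383, 390, 385, 383, 431, 490, 536, 535]
389 [540, 535, 503, 429, 350, 299, 289, 296, 298, 281, 281, 313, 422, 480, 500, 503, 499, 495, 498, 493, 495, 493, 504, 501, 502, 501, 500, 498, 497, 505, 496, 496] [483, 484, 484, 495, 492, 497, 493, 479, 395, 316, 298, 297, 288, 319, 363, 394, 395, 394, 398, 407, 400, 406, 402, 394, 392, 381, 404, 406, 440, 501]
387 [525, 536, 513, 449, 368, 310, 304, 283, 301, 294, 277, 315, 416, 473, 499, 498, 489, 503, 494, 488, 497, 496, 505, 498, 493, 506, 501, 493, 495, 491, 493, 499] [491, 487, 493, 482, 479, 490, 491, 474, 398, 317, 297, 293, 286, 318, 361, 392, 404, 398, 389, 397, 396, 404, 401, 409, 414, 420, 422, 451, 492, 535]
```

View pics/w3a.png

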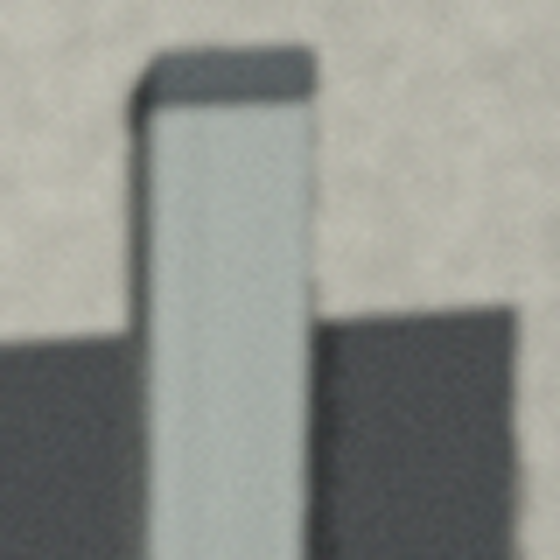

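```bash
python3 - <<'E'
from h import *
c=cam("wrist"); s,p,R=st(); print(s["clock"],p)
for n,u,v,z in [("Lnose",247,21.2,51),("Ltail",270,252.3,51),("Rnose",389,11.3,51),("Rtail",388,245.2,51)]: print(n,onz(c,u,v,z).round(1))
E
```

```text
2.125 [539.28397069 -85.3966253  337.08585236]
Lnose [460.2  71.9  51. ]
Ltail [ 469.1 -206.9   51. ]
Rnose [615.7  79.2  51. ]
Rtail [ 627.3 -198.6   51. ]
```

```bash
python3 -m jog '[{"x":-18,"y":-45,"z":-30,"rx":0,"ry":0,"rz":0.047,"hand":-1},{"x":-18,"y":-45,"z":-35,"rx":0,"ry":0,"rz":0,"hand":-1},{"x":-18,"y":-45,"z":-35,"rx":0,"ry":0,"rz":0,"hand":-1},{"x":-13,"y":-25,"z":-50,"rx":0,"ry":0,"rz":0,"hand":-1},{"x":0,"y":0,"z":-55,"rx":0,"ry":0,"rz":0,"hand":-1},{"x":0,"y":0,"z":-40,"rx":0,"ry":0,"rz":0,"hand":-1},{"x":0,"y":0,"z":0,"rx":0,"ry":0,"rz":0,"hand":-1}]'
python3 - <<'E'
from h import *
s,p,R=st(); print(s["clock"],p,R.round(3),s["ft_force"])
c=cam("wrist"); save(c,"w4"); c=cam("side"); save(c,"s4")
E
```

```text
clock: 3.0
position: [461.4, -262.2, 86.2]
eef_rot: [-0.704, 0.71, 0.005, -0.005]
ft_force: [-0.3, -0.2, 0.0]
finger_gap: -0.002
3.0 [ 461.35662151 -262.17363371   86.20038951] [[ 1.    -0.    -0.014]
 [ 0.014 -0.009  1.   ]
 [-0.    -1.    -0.009]] [-0.28329525 -0.1691884   0.02995946]
```

View pics/w4.png

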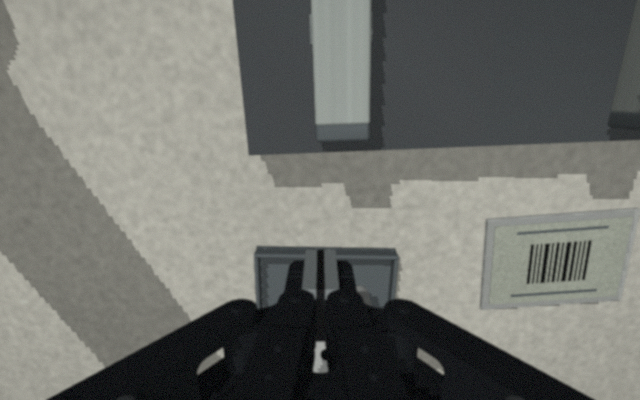

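View pics/s4.png

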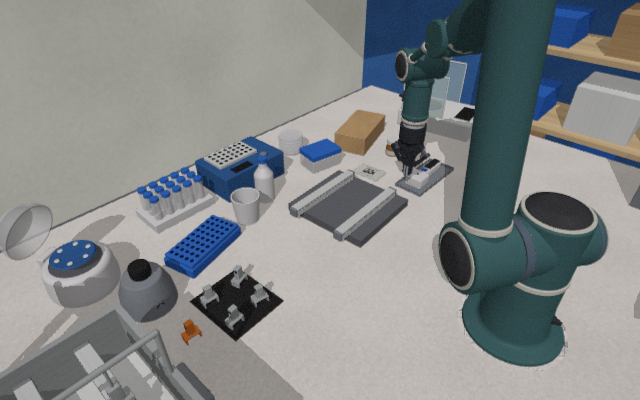

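```bash
python3 -m jog '[{"x":11,"y":26,"z":0,"rx":0,"ry":0,"rz":0.035,"hand":-1},{"x":0,"y":0,"z":-25,"rx":0.008,"ry":0,"rz":0,"hand":-1},{"x":0,"y":0,"z":-16,"rx":0,"ry":0,"rz":0,"hand":-1},{"x":0,"y":0,"z":0,"rx":0,"ry":0,"rz":0,"hand":-1},{"x":0,"y":0,"z":0,"rx":0,"ry":0,"rz":0,"hand":-1}]'
python3 - <<'E'
from h import *
s,p,R=st(); print(s["clock"],p,R.round(3),s["ft_force"])
c=cam("wrist"); save(c,"w5"); 
E
```

```text
clock: 3.72
position: [484.6, -243.1, 60.8]
eef_rot: [-0.701, 0.713, 0.026, -0.008]
ft_force: [-0.2, 0.3, -0.1]
finger_gap: 0.0
3.725 [ 484.61434056 -243.12746131   60.81610936] [[ 0.998  0.026 -0.049]
 [ 0.049 -0.016  0.999]
 [ 0.025 -1.    -0.017]] [-0.16047216  0.2814498  -0.07760934]
```

View pics/w5.png

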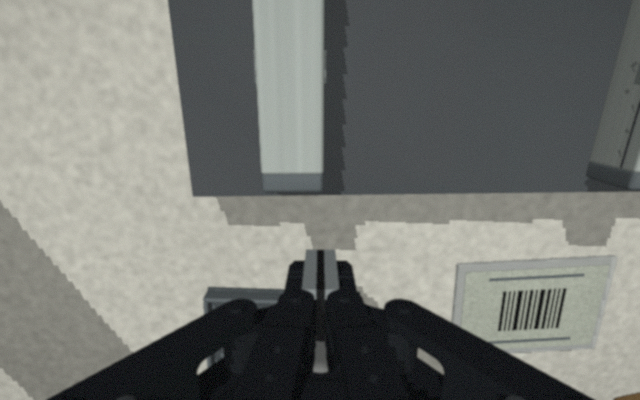

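```bash
python3 - <<'E'
from h import *
for i in range(4):
    s,p,R=st(); print(s["clock"],p,np.array(s["dq"]).round(3),R[:,1].round(3)); robot.read_camera("side")
E
python3 -m jog '[{"x":-11,"y":5,"z":-16,"rx":0,"ry":0.025,"rz":0,"hand":-1}]'
python3 - <<'E'
from h import *
for i in range(4):
    s,p,R=st(); print(s["clock"],p,np.array(s["dq"]).round(3),R[:,1].round(3)); robot.read_camera("side")
E
```

```text
3.775 [ 484.61669486 -243.10978034   60.80495912] [ 0.002  0.002  0.006  0.    -0.002  0.   ] [ 0.026 -0.016 -1.   ]
3.825 [ 484.45301127 -243.00421163   60.62081672] [ 0.001  0.004  0.007  0.001 -0.003 -0.001] [ 0.026 -0.015 -1.   ]
3.875 [ 484.24375206 -242.85627868   60.36320692] [-0.001  0.004  0.007 -0.001 -0.002 -0.   ] [ 0.026 -0.015 -1.   ]
3.925 [ 484.04486002 -242.71882263   60.13620008] [ 0.001  0.004  0.006  0.     0.    -0.001] [ 0.025 -0.015 -1.   ]
clock: 4.1
position: [474.2, -238.6, 45.0]
eef_rot: [-0.701, 0.713, 0.018, -0.017]
ft_force: [-0.2, -0.9, -0.1]
finger_gap: 0.002
4.1 [ 474.18058326 -238.57412444   45.04268603] [ 0.051  0.137  0.18  -0.139 -0.081  0.14 ] [ 0.002 -0.017 -1.   ]
4.15 [ 470.18797678 -236.29120726   41.43921722] [-0.001  0.009  0.036  0.023  0.033 -0.026] [-0.005 -0.013 -1.   ]
4.2 [ 470.00045653 -235.94887865   41.35193735] [-0.003 -0.006 -0.015  0.009 -0.004 -0.012] [-0.006 -0.012 -1.   ]
4.25 [ 470.86334873 -236.39054761   41.98281721] [ 0.    -0.008 -0.024  0.003 -0.009 -0.004] [-0.004 -0.013 -1.   ]
```

```bash
python3 -m jog '[{"x":0,"y":10,"z":4,"rx":0,"ry":0.005,"rz":0,"hand":-1},{"x":0,"y":10,"z":0,"rx":0.01,"ry":0,"rz":0,"hand":-1},{"x":0,"y":10,"z":0,"rx":0,"ry":0,"rz":0,"hand":-1},{"x":-1,"y":10,"z":0,"rx":0,"ry":0,"rz":0,"hand":-1},{"x":-1,"y":10,"z":0,"rx":0,"ry":0,"rz":0,"hand":-1}]'
python3 - <<'E'
from h import *
for i in range(3):
    c=cam("wrist"); s,p,R=st(); print(s["clock"],p,R[:,1].round(3),R[:,0].round(3),np.array(s["ft_force"]).round(2))
save(c,"w6"); c=cam("side"); save(c,"s6",(260,120,460,270),4)
E
```

```text
clock: 4.92
position: [470.8, -185.0, 47.7]
eef_rot: [-0.705, 0.709, 0.016, -0.02]
ft_force: [0.9, -2.0, -1.1]
finger_gap: -0.007
4.975 [ 470.22197351 -183.69123941   47.5169709 ] [-0.006 -0.004 -1.   ] [ 0.999  0.05  -0.007] [-1.06  0.17 -0.1 ]
5.025 [ 470.27648843 -184.11110038   47.50440585] [-0.007 -0.004 -1.   ] [ 0.999  0.05  -0.007] [ 0.11 -0.45  0.39]
5.075 [ 470.48829494 -184.59920101   47.57644828] [-0.006 -0.004 -1.   ] [ 0.999  0.05  -0.006] [ 0.56 -0.15 -0.44]
```

View pics/w6.png

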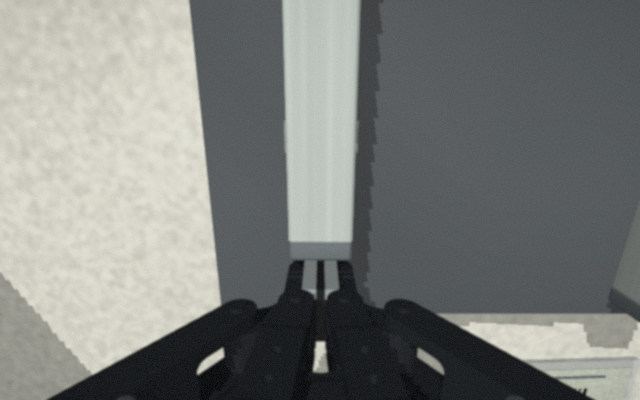

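View pics/s6.png

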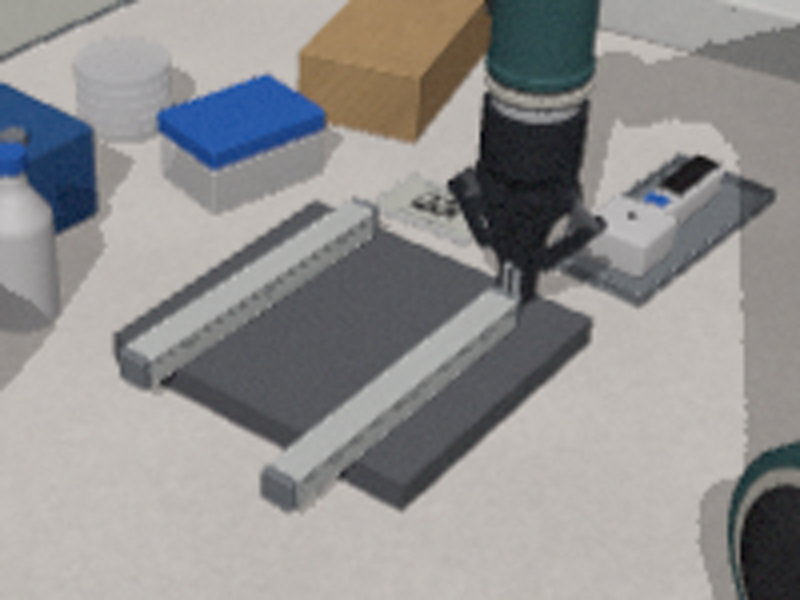

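```bash
cat >> h.py <<'E'
def tail(c):
    g=c["frame"].astype(int).sum(2)
    col=g[:,317:324].mean(1); col=np.convolve(col,np.ones(3)/3,'same')
    # last bright->cap transition, above fingers
    k=[r for r in range(20,262) if col[r-2]-col[r+2]>70 and col[r-2]>400]
    r=np.mean(k) if k else None
    return r, (onz(c,320,r,51) if k else None)
def rep(n=3,name=None):
    for i in range(n):
        c=cam("wrist")
    s,p,R=st(); r,t=tail(c)
    print("clk",s["clock"],"tcp",p.round(1),"y",R[:,1].round(3),"x",R[:,0].round(3),"F",np.array(s["ft_force"]).round(1),"capline",r,t.round(1) if t is not None else None)
    if name: save(c,name)
    return c
E
python3 - <<'E'
from h import *
c=rep(1); print(onz(c,320,258,51), onz(c,290,200,51),onz(c,355,200,51),onz(c,284,30,51),onz(c,360,30,51))
E
```

```text
clk 5.175 tcp [ 470.8 -185.4   47.7] y [-0.006 -0.005 -1.   ] x [ 0.999  0.05  -0.006] F [ 0.1 -0.1  0. ] capline 239.0 [ 469.3 -163.4   51. ]
[ 469.7112975  -171.76530542   51.        ] [ 456.96322011 -147.82424733   51.        ] [ 481.91080489 -146.52687672   51.        ] [453.58002813 -88.89753786  51.        ] [478.8184833  -87.66422454  51.        ]
```

```bash
python3 -m jog '[{"x":-0.5,"y":12,"z":0,"rx":0,"ry":0,"rz":0,"hand":-1},{"x":-0.5,"y":12,"z":0,"rx":0,"ry":0,"rz":0,"hand":-1}]'
python3 - <<'E'
from h import *
rep(3)
E
```

```text
clock: 5.42
position: [470.4, -161.8, 48.1]
eef_rot: [-0.705, 0.709, 0.015, -0.019]
ft_force: [0.8, -2.6, -0.4]
finger_gap: 0.004
clk 5.575 tcp [ 470.  -161.    47.8] y [-0.005 -0.005 -1.   ] x [ 0.999  0.05  -0.006] F [0.5 1.  1. ] capline 241.5 [ 468.6 -140.1   51. ]
```

```bash
python3 -m jog '[{"x":0,"y":4,"z":0,"rx":0,"ry":0,"rz":0,"hand":-1},{"x":0.5,"y":-12,"z":0,"rx":0,"ry":0,"rz":0,"hand":-1}]'
python3 - <<'E'
from h import *
rep(3,"w7")
E
```

```text
clock: 5.82
position: [470.5, -168.6, 47.8]
eef_rot: [-0.705, 0.709, 0.016, -0.02]
ft_force: [-0.3, -0.1, -0.5]
finger_gap: 0.001
clk 5.975 tcp [ 471.  -169.9   48.1] y [-0.005 -0.006 -1.   ] x [ 0.999  0.049 -0.005] F [ 0.7  0.6 -0.1] capline 210.5 [ 469.2 -136.8   51. ]
```

View pics/w7.png

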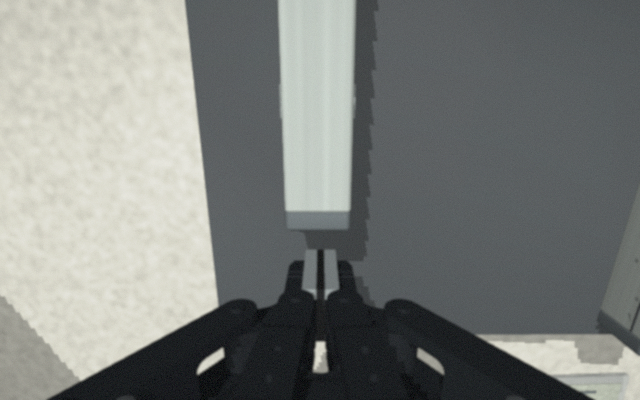

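```bash
python3 -m jog '[{"x":0,"y":15,"z":0,"rx":0,"ry":0,"rz":0,"hand":-1},{"x":0,"y":0.5,"z":0,"rx":0,"ry":0,"rz":0,"hand":-1},{"x":0.5,"y":-12,"z":0,"rx":0,"ry":0,"rz":0,"hand":-1}]'
python3 - <<'E'
from h import *
rep(3)
E
```

```text
clock: 6.35
position: [471.0, -165.2, 47.8]
eef_rot: [-0.705, 0.709, 0.015, -0.019]
ft_force: [-0.6, 0.2, 0.2]
finger_gap: -0.001
clk 6.5 tcp [ 471.4 -166.4   48. ] y [-0.005 -0.005 -1.   ] x [ 0.999  0.046 -0.005] F [-0.1  0.  -0.3] capline 210.5 [ 469.6 -133.2   51. ]
```

```bash
python3 -m jog '[{"x":0,"y":15,"z":0,"rx":0,"ry":0,"rz":0,"hand":-1},{"x":0,"y":0.5,"z":0,"rx":0,"ry":0,"rz":0,"hand":-1},{"x":0.5,"y":-12,"z":0,"rx":0,"ry":0,"rz":0,"hand":-1}]'
python3 - <<'E'
from h import *
rep(3)
E
```

```text
clock: 6.88
position: [471.6, -161.8, 47.8]
eef_rot: [-0.705, 0.709, 0.015, -0.018]
ft_force: [0.3, -0.5, 0.4]
finger_gap: 0.002
clk 7.025 tcp [ 472. -163.   48.] y [-0.004 -0.005 -1.   ] x [ 0.999  0.044 -0.005] F [-0.8  0.3  0.5] capline 210.5 [ 470.3 -129.8   51. ]
```

```bash
python3 -m jog '[{"x":-3,"y":9,"z":0,"rx":0,"ry":0,"rz":0.004,"hand":-1},{"x":0,"y":5.5,"z":0,"rx":0,"ry":0,"rz":0,"hand":-1},{"x":0.2,"y":-12,"z":0,"rx":0,"ry":0,"rz":0,"hand":-1}]'
python3 - <<'E'
from h import *
rep(3)
E
```

```text
clock: 7.4
position: [468.7, -159.8, 47.9]
eef_rot: [-0.705, 0.709, 0.016, -0.019]
ft_force: [0.0, 0.0, -0.4]
finger_gap: -0.002
clk 7.55 tcp [ 469.1 -161.1   48.1] y [-0.004 -0.006 -1.   ] x [ 0.999  0.046 -0.004] F [ 0.7 -0.7 -0.1] capline 211.5 [ 467.4 -128.3   51. ]
```

```bash
python3 -m jog '[{"x":-0.5,"y":9,"z":0,"rx":0,"ry":0,"rz":0,"hand":-1},{"x":0,"y":5.5,"z":0,"rx":0,"ry":0,"rz":0,"hand":-1},{"x":0.2,"y":-12,"z":0,"rx":0,"ry":0,"rz":0,"hand":-1}]'
python3 - <<'E'
from h import *
rep(3)
E
```

```text
clock: 7.92
position: [468.6, -157.8, 48.0]
eef_rot: [-0.705, 0.709, 0.015, -0.018]
ft_force: [-0.9, 0.3, 0.4]
finger_gap: 0.002
clk 8.075 tcp [ 469.  -159.1   48.2] y [-0.004 -0.006 -1.   ] x [ 0.999  0.044 -0.004] F [ 0.2  0.1 -0.8] capline 211.0 [ 467.3 -126.1   51. ]
```

```bash
python3 -m jog '[{"x":-0.5,"y":14,"z":0,"rx":0,"ry":0,"rz":0,"hand":-1},{"x":0,"y":1.3,"z":0,"rx":0,"ry":0,"rz":0,"hand":-1},{"x":0,"y":-12,"z":0,"rx":0,"ry":0,"rz":0,"hand":-1}]'
python3 - <<'E'
from h import *
rep(3)
E
```

```text
clock: 8.45
position: [468.1, -154.7, 48.0]
eef_rot: [-0.705, 0.709, 0.014, -0.018]
ft_force: [-0.0, -1.2, -0.0]
finger_gap: -0.003
clk 8.6 tcp [ 468.4 -155.9   48.2] y [-0.004 -0.006 -1.   ] x [ 0.999  0.043 -0.004] F [ 0.3 -0.1  0.7] capline 212.0 [ 466.8 -123.3   51. ]
```

```bash
python3 -m jog '[{"x":-0.5,"y":14,"z":0,"rx":0,"ry":0,"rz":0,"hand":-1},{"x":0,"y":1.3,"z":0,"rx":0,"ry":0,"rz":0,"hand":-1},{"x":0,"y":-12,"z":0,"rx":0,"ry":0,"rz":0,"hand":-1}]'
python3 - <<'E'
from h import *
rep(3)
E
```

```text
clock: 8.98
position: [467.6, -151.6, 48.0]
eef_rot: [-0.705, 0.709, 0.014, -0.017]
ft_force: [0.1, 0.1, -0.5]
finger_gap: 0.006
clk 9.125 tcp [ 467.9 -152.8   48.2] y [-0.004 -0.007 -1.   ] x [ 0.999  0.041 -0.004] F [ 1.1 -0.6  0.2] capline 213.0 [ 466.4 -120.7   51. ]
```

```bash
python3 -m jog '[{"x":-0.5,"y":14,"z":0,"rx":0,"ry":0,"rz":0,"hand":-1},{"x":0,"y":1.3,"z":0,"rx":0,"ry":0,"rz":0,"hand":-1},{"x":0,"y":-12,"z":0,"rx":0,"ry":0,"rz":0,"hand":-1}]'
python3 - <<'E'
from h import *
rep(3,"w8")
E
```

```text
clock: 9.5
position: [467.2, -148.6, 48.1]
eef_rot: [-0.705, 0.709, 0.013, -0.016]
ft_force: [0.5, -0.2, -0.2]
finger_gap: 0.001
clk 9.65 tcp [ 467.5 -149.7   48.3] y [-0.003 -0.007 -1.   ] x [ 0.999  0.039 -0.004] F [ 0.7  0.4 -0. ] capline 216.5 [ 466.1 -119.1   51. ]
```

View pics/w8.png

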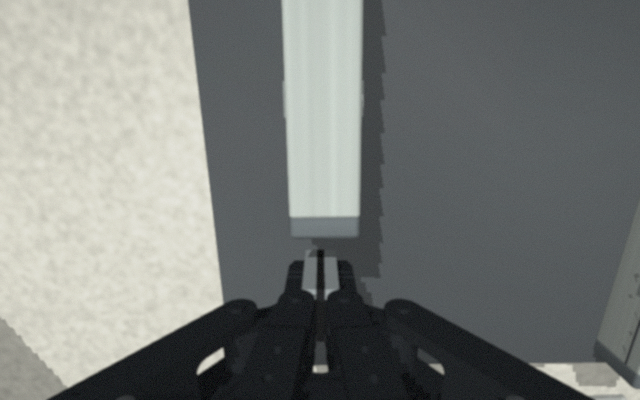

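The tail end now spans 291–360 px, up from about 64 px wide, so it is rising. I'll let it settle and look again.

```bash
python3 -m jog '[{"x":0,"y":-8,"z":0,"rx":0,"ry":0,"rz":0,"hand":-1}]' | head -2
python3 - <<'E'
from h import *
rep(6,"w9"); c=cam("side"); save(c,"s9",(260,120,460,270),4)
E
```

```text
clock: 9.78
position: [467.3, -157.9, 48.2]
clk 10.075 tcp [ 467.4 -157.8   48.2] y [-0.004 -0.007 -1.   ] x [ 0.999  0.038 -0.004] F [ 0.2 -0.1  0.9] capline 192.5 [ 465.6 -117.2   51. ]
```

View pics/s9.png

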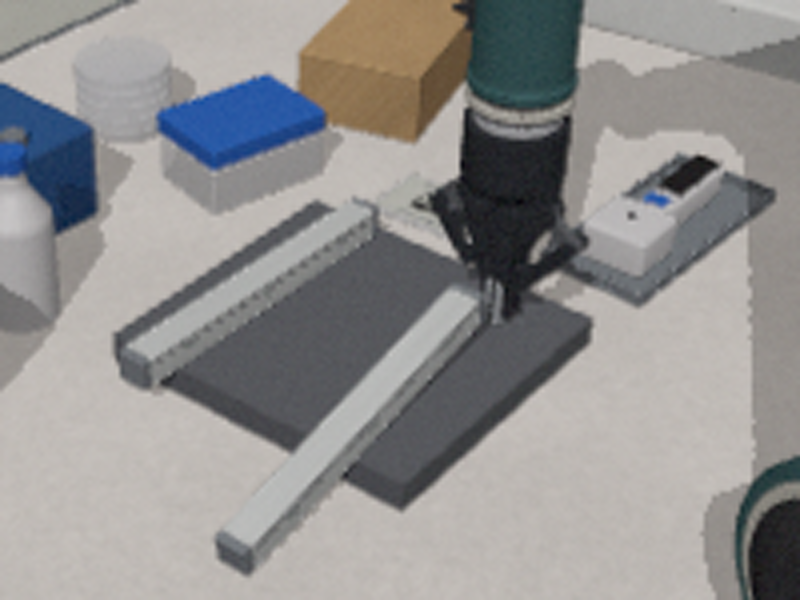

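View pics/w9.png

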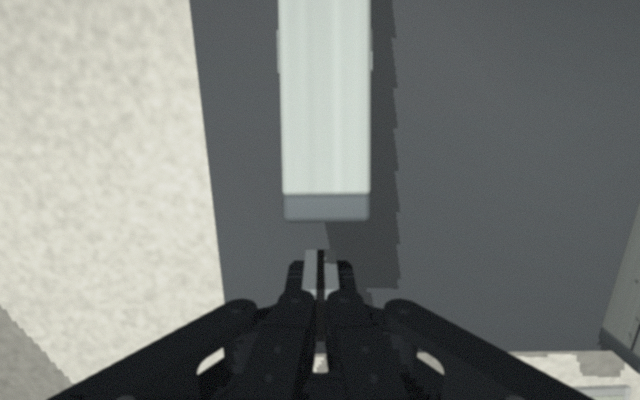

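```bash
python3 -m jog '[{"x":0,"y":-15,"z":45,"rx":0.007,"ry":0,"rz":0,"hand":-1},{"x":40,"y":-20,"z":20,"rx":0,"ry":0,"rz":-0.008,"hand":-1},{"x":50,"y":-20,"z":0,"rx":0,"ry":0,"rz":0,"hand":-1},{"x":50,"y":-10,"z":0,"rx":0,"ry":0,"rz":0,"hand":-1},{"x":15,"y":-8,"z":0,"rx":0,"ry":0,"rz":0,"hand":-1}]' | head -2
python3 - <<'E'
from h import *
rep(4)
E
```

```text
clock: 10.75
position: [624.6, -231.0, 115.4]
clk 10.95 tcp [ 620.6 -230.1  114.3] y [-0.009  0.003 -1.   ] x [ 0.999  0.031 -0.009] F [-0.4  0.2 -0.8] capline 205.2 [ 620.3 -215.4   51. ]
```

```bash
python3 -m jog '[{"x":9,"y":-3,"z":-35,"rx":0,"ry":0.008,"rz":0,"hand":-1},{"x":0,"y":0,"z":-25,"rx":0,"ry":0,"rz":0,"hand":-1}]' | head -2
python3 - <<'E'
from h import *
c=rep(4,"w10")
E
```

```text
clock: 11.2
position: [629.2, -232.8, 56.0]
clk 11.4 tcp [ 629.5 -233.    57.2] y [-0.013  0.001 -1.   ] x [ 0.999  0.031 -0.013] F [-0.1  0.1  0.7] capline 216.5 [ 626.8 -204.1   51. ]
```

View pics/w10.png

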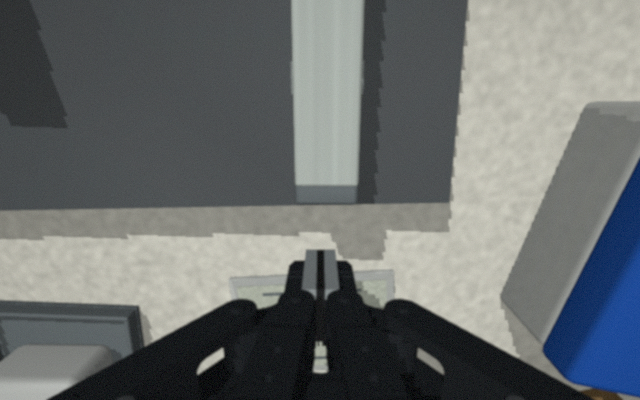

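```bash
python3 -m jog '[{"x":0.5,"y":5,"z":-10,"rx":0,"ry":-0.013,"rz":0,"hand":-1},{"x":0.5,"y":5,"z":1,"rx":0,"ry":0,"rz":0,"hand":-1},{"x":0,"y":10,"z":0,"rx":0,"ry":0,"rz":0,"hand":-1},{"x":0,"y":12,"z":0,"rx":0,"ry":0,"rz":0,"hand":-1}]' | head -2
python3 - <<'E'
from h import *
c=rep(4,"w11")
E
```

```text
clock: 11.9
position: [632.2, -200.6, 52.0]
clk 12.1 tcp [ 632.1 -200.2   51.7] y [ 0.006 -0.    -1.   ] x [1.    0.03  0.006] F [0.2 0.5 0.4] capline 236.0 [ 631.1 -178.6   51. ]
```

View pics/w11.png

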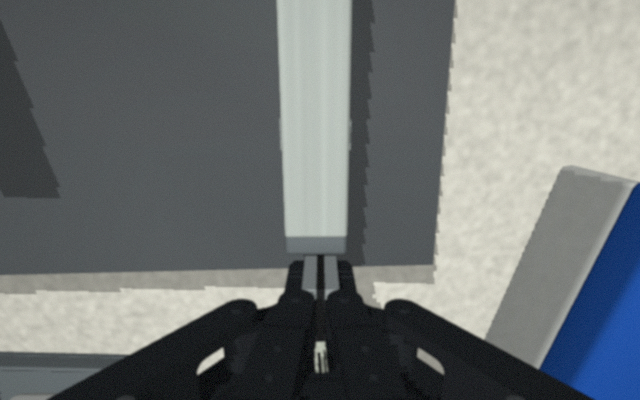

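```bash
python3 -m jog '[{"x":-1,"y":11,"z":-3,"rx":0,"ry":0.004,"rz":0,"hand":-1},{"x":-0.8,"y":11,"z":0,"rx":0,"ry":0,"rz":0,"hand":-1},{"x":-0.8,"y":11,"z":0,"rx":0,"ry":0,"rz":0,"hand":-1},{"x":-0.3,"y":9,"z":0,"rx":0,"ry":0,"rz":0,"hand":-1},{"x":0,"y":-12,"z":0,"rx":0,"ry":0,"rz":0,"hand":-1}]' | head -2
python3 - <<'E'
from h import *
c=rep(4,"w12")
E
```

```text
clock: 12.72
position: [629.5, -168.2, 49.0]
clk 12.925 tcp [ 629.8 -170.4   49.2] y [ 0.003 -0.003 -1.   ] x [1.    0.029 0.003] F [-0.6  0.1 -0.3] capline 209.5 [ 628.5 -137.    51. ]
```

View pics/w12.png

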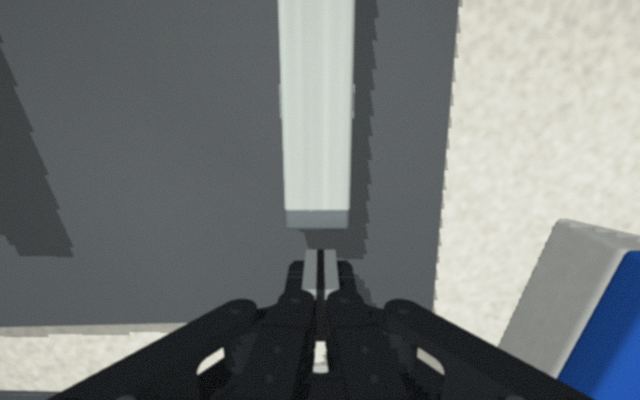

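```bash
python3 -m jog '[{"x":-0.3,"y":14,"z":0,"rx":0,"ry":0,"rz":0,"hand":-1},{"x":-0.2,"y":6,"z":0,"rx":0,"ry":0,"rz":0,"hand":-1},{"x":0,"y":-12,"z":0,"rx":0,"ry":0,"rz":0,"hand":-1}]' | head -2
python3 - <<'E'
from h import *
c=rep(3)
E
```

```text
clock: 13.3
position: [629.0, -161.1, 48.9]
clk 13.45 tcp [ 629.2 -162.9   49.1] y [ 0.004 -0.003 -1.   ] x [1.    0.026 0.003] F [ 0.1  0.2 -0.1] capline 210.5 [ 628.1 -130.1   51. ]
```

```bash
python3 -m jog '[{"x":-0.3,"y":14,"z":0,"rx":0,"ry":0,"rz":0,"hand":-1},{"x":0,"y":1.3,"z":0,"rx":0,"ry":0,"rz":0,"hand":-1},{"x":0,"y":-12,"z":0,"rx":0,"ry":0,"rz":0,"hand":-1}]' | head -2
python3 - <<'E'
from h import *
rep(3)
E
```

```text
clock: 13.82
position: [628.7, -158.2, 48.9]
clk 13.975 tcp [ 628.8 -159.8   49.1] y [ 0.004 -0.003 -1.   ] x [1.    0.024 0.003] F [ 1.6 -0.3 -0.1] capline 211.0 [ 627.8 -127.2   51. ]
```

```bash
python3 -m jog '[{"x":-0.3,"y":14,"z":0,"rx":0,"ry":0,"rz":0,"hand":-1},{"x":0,"y":1.3,"z":0,"rx":0,"ry":0,"rz":0,"hand":-1},{"x":0,"y":-12,"z":0,"rx":0,"ry":0,"rz":0,"hand":-1}]' | head -2
python3 - <<'E'
from h import *
rep(3)
E
```

```text
clock: 14.35
position: [628.4, -155.4, 49.0]
clk 14.5 tcp [ 628.5 -156.8   49.1] y [ 0.004 -0.003 -1.   ] x [1.    0.023 0.004] F [-0.1  0.2  0.1] capline 213.0 [ 627.5 -125.    51. ]
```

```bash
python3 -m jog '[{"x":-0.3,"y":14,"z":0,"rx":0,"ry":0,"rz":0,"hand":-1},{"x":0,"y":1.3,"z":0,"rx":0,"ry":0,"rz":0,"hand":-1},{"x":0,"y":-12,"z":0,"rx":0,"ry":0,"rz":0,"hand":-1}]' | head -2
python3 - <<'E'
from h import *
rep(3)
E
```

```text
clock: 14.88
position: [628.1, -152.3, 48.9]
clk 15.025 tcp [ 628.2 -153.8   49.1] y [ 0.004 -0.003 -1.   ] x [1.    0.021 0.004] F [-0.2 -0.2 -0.3] capline 217.5 [ 627.3 -123.9   51. ]
```

```bash
python3 - <<'E'
from h import *
rep(1); rep(5,"w13"); c=cam("side"); save(c,"s13",(260,120,460,270),4)
E
```

```text
clk 15.075 tcp [ 628.1 -153.6   49. ] y [ 0.004 -0.003 -1.   ] x [1.    0.021 0.004] F [ 0.4  0.5 -0.3] capline 218.5 [ 627.2 -124.    51. ]
clk 15.325 tcp [ 628.1 -153.1   49. ] y [ 0.004 -0.003 -1.   ] x [1.    0.021 0.003] F [0.4 0.2 0.3] capline 220.5 [ 627.1 -124.2   51. ]
```

View pics/s13.png

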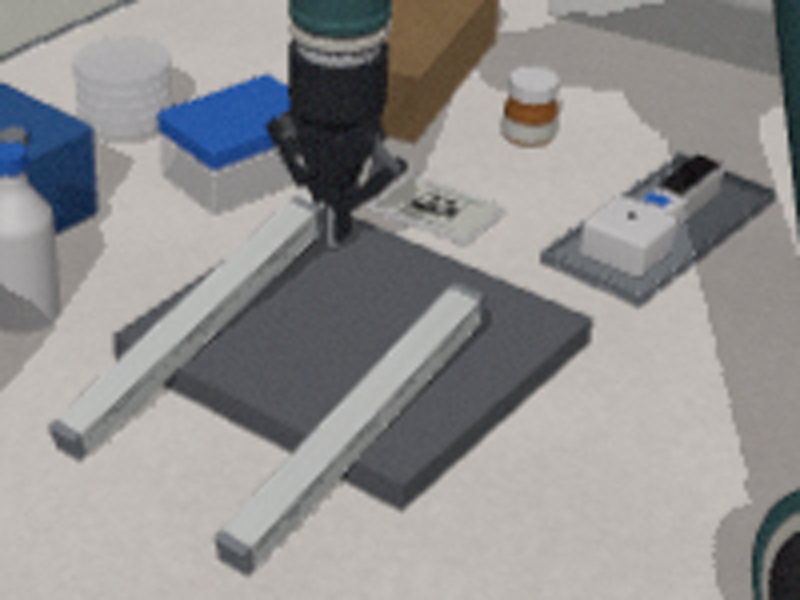

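View pics/w13.png

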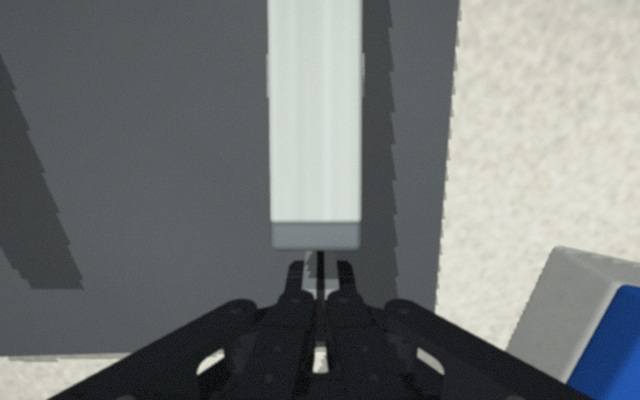

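```bash
python3 -m jog '[{"x":0,"y":-18,"z":10,"rx":0,"ry":0,"rz":0,"hand":-1},{"x":-10,"y":0,"z":60,"rx":0,"ry":0,"rz":0,"hand":-1},{"x":-20,"y":30,"z":50,"rx":0,"ry":0,"rz":0,"hand":-1},{"x":-25,"y":40,"z":40,"rx":0,"ry":0,"rz":0,"hand":1},{"x":-25,"y":30,"z":30,"rx":0,"ry":0,"rz":-0.02,"hand":1}]' | head -2
python3 - <<'E'
from h import *
c=rep(5,"w14")
E
```

```text
clock: 16.0
position: [545.6, -75.2, 243.6]
clk 16.25 tcp [545.6 -75.9 240.6] y [-0.001 -0.003 -1.   ] x [ 1.    -0.002 -0.001] F [-0.1 -0.7 -0.1] capline 54.5 [546.   36.2  51. ]
```

View pics/w14.png

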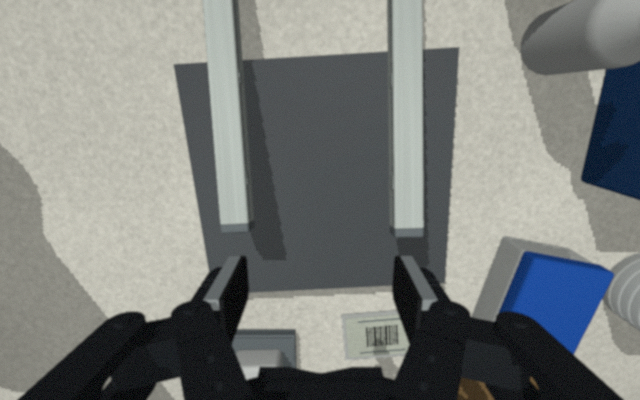

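```bash
python3 -m jog '[{"x":0,"y":45,"z":30,"rx":0,"ry":0,"rz":0,"hand":1},{"x":0,"y":40,"z":20,"rx":0,"ry":0,"rz":0,"hand":1}]' | head -2
python3 - <<'E'
from h import *
c=rep(5,"w15"); f=c["frame"].astype(int); g=f.sum(2)
for u in list(range(185,470,20)):
    col=g[60:190,u]; k=np.argmin(np.diff(col)); print(u,k+60,np.diff(col)[k],onz(c,u,k+60.5,25).round(1)[:2])
E
```

```text
clock: 16.5
position: [544.3, 6.1, 285.7]
clk 16.75 tcp [543.6   5.6 284.4] y [-0.013 -0.004 -1.   ] x [ 1.    -0.007 -0.013] F [-0.2 -0.1 -0.5] capline 135.0 [541.   44.6  51. ]
185 106 -22 [391.2  73.8]
205 144 -101 [409.   31.9]
225 141 -120 [432.2  35.2]
245 150 -18 [454.4  24.9]
265 139 -116 [478.1  37.3]
285 138 -124 [500.9  38.3]
305 136 -120 [523.7  40.4]
325 135 -122 [546.3  41.4]
345 134 -133 [568.9  42.4]
365 133 -135 [591.4  43.4]
385 123 -20 [613.4  54.3]
405 157 -14 [638.2  16. ]
425 129 -123 [658.4  47.5]
445 113 -18 [679.   64.7]
465 110 -17 [700.6  67.8]
```

View pics/w15.png

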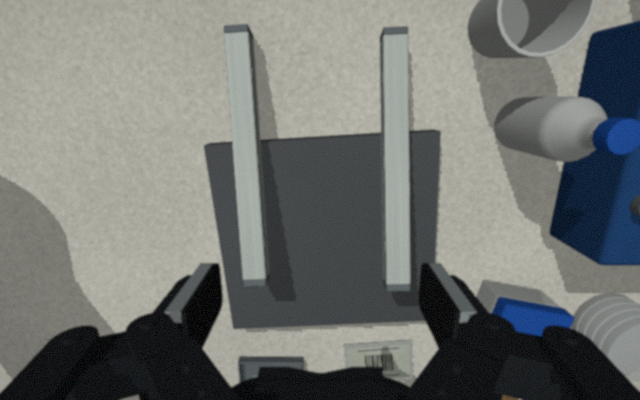

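```bash
python3 - <<'E'
from h import *
c=cam("wrist"); f=c["frame"].astype(int); g=f.sum(2)
for u,a in ((236,"L"),(395,"R")):
    col=g[15:50,u-3:u+4].mean(1); print(a,col.astype(int).tolist())
    col=g[270:300,u+18 if a=="L" else u+4]; print(col.tolist())
# row edges of cassettes near edge & ends
for (a,b) in ((215,275),(372,418)):
    for v in (40,60,80,100,120,140,160,200,250,275):
        row=f[v,a:b]; m=np.where((row[:,1]-row[:,0]>3)&(row[:,1]>125))[0]
        print(v,a+m[0],a+m[-1]+1)
E
```

```text
L [490, 488, 490, 485, 485, 482, 485, 477, 448, 374, 313, 296, 292, 294, 288, 285, 330, 427, 486, 504, 505, 505, 503, 504, 504, 505, 506, 504, 506, 508, 508, 508, 506, 507, 504]
[491, 488, 486, 486, 489, 490, 488, 487, 455, 371, 321, 301, 295, 292, 279, 263, 224, 211, 216, 208, 214, 221, 212, 206, 221, 219, 219, 217, 227, 212]
R [498, 504, 510, 515, 514, 513, 510, 510, 504, 493, 450, 368, 301, 285, 285, 287, 283, 284, 341, 431, 484, 499, 497, 494, 495, 494, 492, 495, 497, 494, 497, 495, 498, 494, 495]
[487, 495, 486, 485, 487, 496, 490, 486, 486, 490, 489, 484, 476, 421, 353, 303, 297, 289, 288, 292, 251, 199, 153, 151, 150, 154, 144, 153, 160, 156]
40 225 249
60 227 250
80 228 252
100 230 253
120 232 254
140 233 256
160 234 258
200 237 260
250 241 264
275 243 266
40 384 409
60 384 408
80 384 409
100 384 409
120 385 409
140 385 409
160 385 410
200 386 410
250 386 411
275 387 411
```

```bash
python3 - <<'E'
from h import *
from scipy.optimize import brentq
c=cam("wrist")
D={"L":[(236.5,24),(255.5,286),[(225,249,40),(243,266,275)]],"R":[(396,26),(399,291),[(384,409,40),(387,411,275)]]}
for k,(n,t,e) in D.items():
    def P(th):
        return onz(c,*n,26*np.cos(th)),onz(c,*t,26*np.cos(th)+280*np.sin(th))
    F=lambda th: np.linalg.norm(P(th)[1]-P(th)[0])-280
    for th in (.15,.2,.25): print(k,th,F(th).round(2))
    for ov in ((120,) if k=="L" else (107,)):
        th=np.arcsin(25/ov); a,b=P(th); print(k,"th",th,a.round(1),b.round(1), "edge y from nose", a[1]-26*np.sin(th)-ov*np.cos(th),"from tail",b[1]-26*np.sin(th)+(280-ov)*np.cos(th))
    # centre line x at nose & tail
    z=lambda v:0
    th=np.arcsin(25/(120 if k=="L" else 107)); a,b=P(th)
    def xz(u,v):
        C,d=ray(c,u,v)
        # intersect plane of top: through a, normal ny=sin, nz=cos
        nn=np.array([0,np.sin(th),np.cos(th)]); s=nn@(a-C)/(nn@d); return C+s*d
    for (u1,u2,v) in e: print(xz((u1+u2)/2,v+.5).round(1), (xz(u2,v+.5)-xz(u1,v+.5))[0])
E
```

```text
L 0.15 4.3
L 0.2 -1.14
L 0.25 -5.63
L th 0.20987059226273777 [454.7 154.8  25.4] [ 468.2 -116.5   83.8] edge y from nose 32.04772208235602 from tail 34.53432998238506
[454.7 138.8  28.8] 24.962967890558616
[ 467.2 -105.2   80.8] 25.458375536981407
R 0.15 7.34
R 0.2 1.36
R 0.25 -3.66
R th 0.235824618747123 [619.  151.3  25.3] [ 624.9 -118.5   90.7] edge y from nose 41.17422530349778 from tail 43.643726407274315
[619.6 137.2  28.7] 25.693304202637705
[ 624.8 -102.2   86.2] 25.80029939593703
```

```bash
python3 -m jog '[{"x":-5,"y":38,"z":0,"rx":0,"ry":-0.013,"rz":0.18,"hand":1},{"x":-5,"y":38,"z":0,"rx":0,"ry":0,"rz":0.18,"hand":1},{"x":-5,"y":38,"z":0,"rx":0,"ry":0,"rz":0.18,"hand":1},{"x":-5,"y":38,"z":0,"rx":0,"ry":0,"rz":0.18,"hand":1},{"x":-5,"y":38,"z":0,"rx":0,"ry":0,"rz":0.18,"hand":0},{"x":-5,"y":38,"z":0,"rx":0,"ry":0,"rz":0.18,"hand":0},{"x":0,"y":38,"z":0,"rx":0,"ry":0,"rz":0.18,"hand":0},{"x":0,"y":30,"z":0,"rx":0,"ry":0,"rz":0.16,"hand":0}]'
python3 - <<'E'
from h import *
c=rep(5,"w16"); save(cam("top"),"t16m",(130,200,240,285),7)
E
```

```text
clock: 17.85
position: [512.6, 297.0, 274.9]
eef_rot: [-0.528, 0.535, 0.463, -0.469]
ft_force: [-0.1, -0.2, 0.2]
finger_gap: 0.497
clk 18.1 tcp [512.7 295.5 275.3] y [ 0.    -0.013 -1.   ] x [ 0.137  0.99  -0.013] F [ 0.3 -0.5 -0.3] capline 138.86666666666667 [475.7 297.7  51. ]
```

View pics/w16.png

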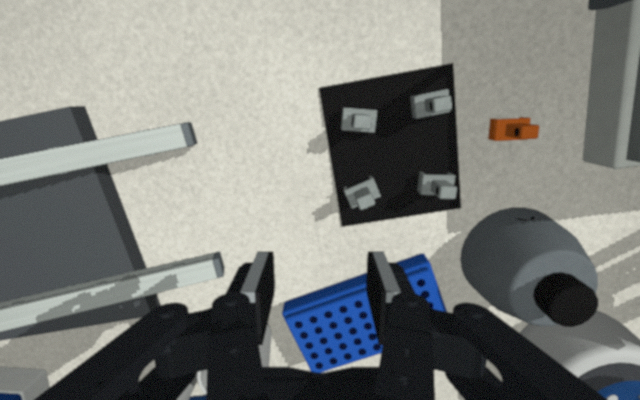

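Candidates here are the grey clips A (359,119), B (433,104), C (362,193) and D (438,186), plus the orange look-alike at (514,129), which I exclude. I choose A first and check it in a close crop.

```bash
python3 - <<'E'
from h import *
c=cam("wrist"); save(c,"w16c",(320,80,460,220),5)
for n,q in dict(A=(362,121),B=(438,104),C=(367,200),D=(447,191)).items(): print(n,onz(c,*q,55).round(0))
E
```

```text
A [464. 342.  55.]
B [458. 417.  55.]
C [547. 339.  55.]
D [548. 424.  55.]
```

View pics/w16c.png

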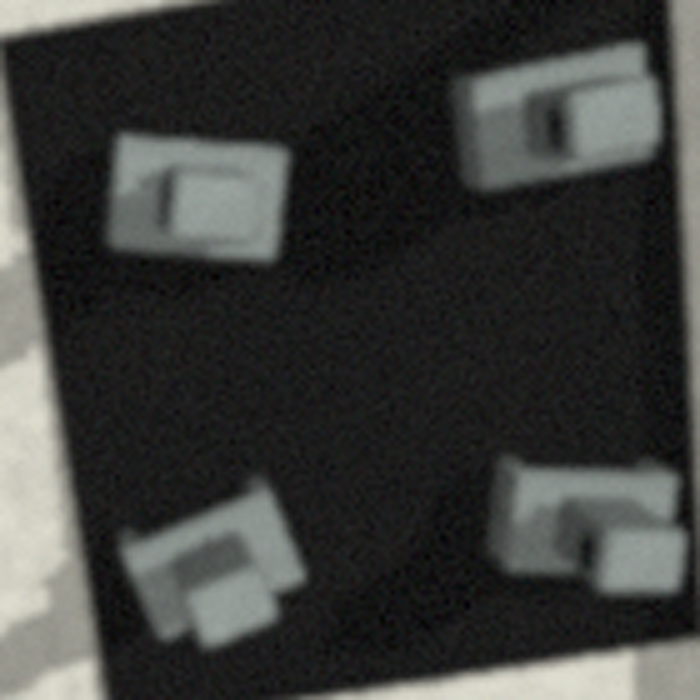

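```bash
python3 -m jog '[{"x":-16,"y":16,"z":-45,"rx":0.013,"ry":0,"rz":-0.05,"hand":0},{"x":-16,"y":15,"z":-45,"rx":0,"ry":0,"rz":-0.04,"hand":0},{"x":-14,"y":13,"z":-45,"rx":0,"ry":0,"rz":0,"hand":0}]' | head -2
python3 - <<'E'
from h import *
c=rep(5,"w17")
E
```

```text
clock: 18.58
position: [471.7, 338.0, 144.5]
clk 18.825 tcp [472.7 338.3 146.5] y [ 0.014  0.007 -1.   ] x [0.236 0.972 0.01 ] F [0.7 1.  1.2] capline 170.6153846153846 [442.9 344.7  51. ]
```

View pics/w17.png

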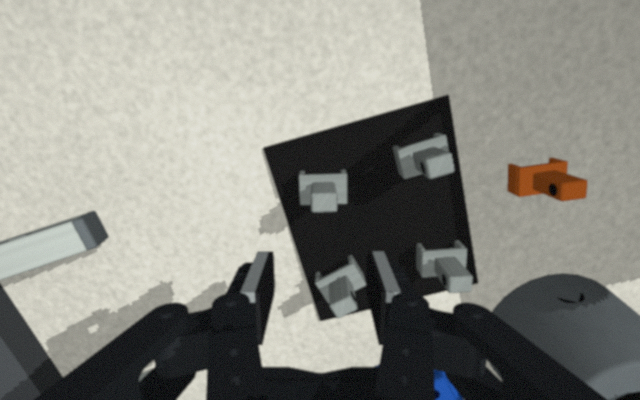

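```bash
python3 - <<'E'
from h import *
c=cam("wrist"); save(c,"w17c",(270,140,380,240),7); s,p,R=st(); print(p,R[:,0],R[:,1]); print(onz(c,324,201,55))
E
```

```text
[473.47927515 338.71683002 147.47434752] [0.23666435 0.97152322 0.01151569] [ 0.01560525  0.00804994 -0.99984583]
[465.0873314  343.43057315  55.        ]
```

View pics/w17c.png

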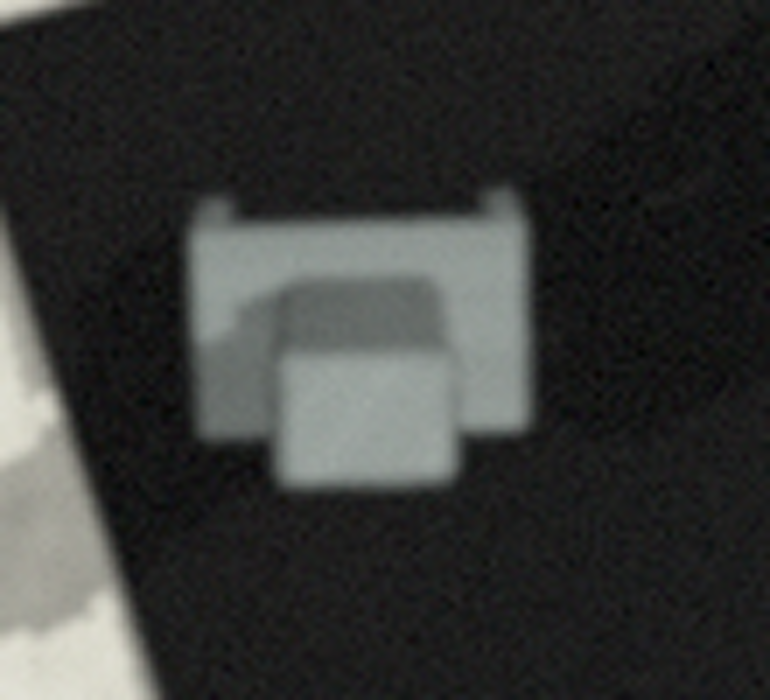

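```bash
python3 -m jog '[{"x":-5,"y":2,"z":-35,"rx":-0.008,"ry":0.015,"rz":-0.02,"hand":0},{"x":-4,"y":2,"z":-30,"rx":0,"ry":0,"rz":0,"hand":0}]' | head -2
python3 - <<'E'
from h import *
c=rep(5,"w18");
E
```

```text
clock: 19.12
position: [472.4, 345.6, 91.1]
clk 19.375 tcp [471.5 345.5  91. ] y [ 0.014  0.008 -1.   ] x [0.258 0.966 0.012] F [ 0.2  0.7 -0.1] capline 188.07142857142858 [440.6 353.4  51. ]
```

View pics/w18.png

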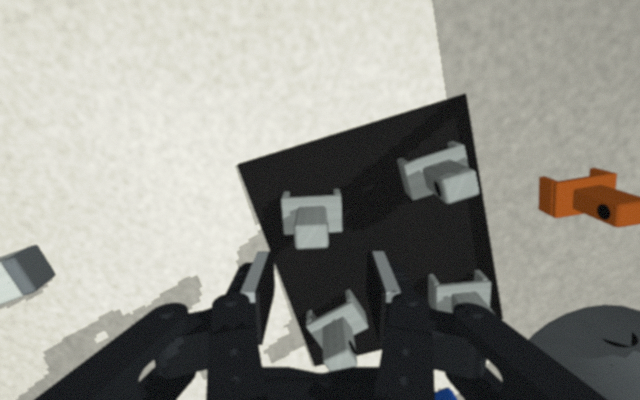

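```bash
python3 -m jog '[{"x":-7,"y":-3,"z":-8,"rx":-0.008,"ry":0.014,"rz":0,"hand":0}]' | head -2
python3 - <<'E'
from h import *
c=rep(4,"w19"); print(onz(c,305,238,55))
E
```

```text
clock: 19.5
position: [466.4, 343.4, 85.6]
clk 19.7 tcp [464.6 342.4  83.4] y [ 0.001  0.001 -1.   ] x [0.258 0.966 0.001] F [-0.5  0.1 -1.3] capline 186.0 [430.7 351.   51. ]
[453.64821729 337.13059564  55.        ]
```

View pics/w19.png

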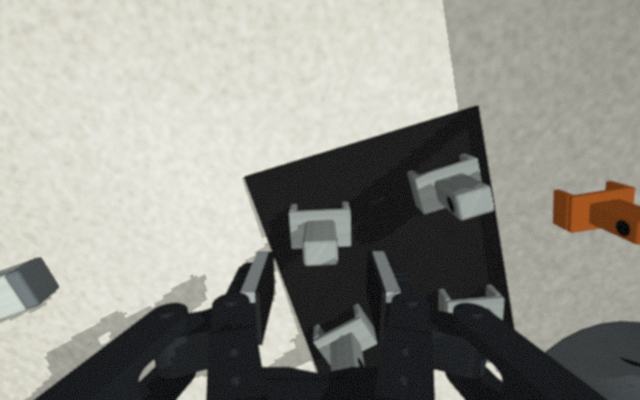

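```bash
python3 - <<'E'
from h import *
c=cam("wrist"); print(onz(c,320.5,255,55)); print(st()[1])
E
python3 -m jog '[{"x":0,"y":0,"z":-24,"rx":0,"ry":0,"rz":0,"hand":0},{"x":0,"y":0,"z":-17,"rx":0,"ry":0,"rz":0,"hand":0}]' | head -2
python3 - <<'E'
from h import *
c=rep(4,"w20")
E
```

```text
[464.71261668 342.30636715  55.        ]
[464.61274899 342.51870004  83.35146586]
clock: 20.0
position: [466.4, 343.8, 43.8]
clk 20.2 tcp [466.5 343.9  44.3] y [ 0.005  0.003 -1.   ] x [0.258 0.966 0.005] F [ 0.7  0.5 -0.1] capline 194.5 [425.6 353.9  51. ]
```

View pics/w20.png

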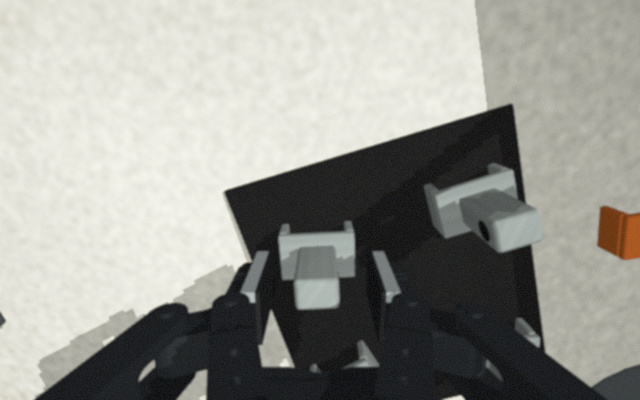

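```bash
python3 -m jog '[{"x":-2,"y":-1,"z":-4,"rx":0,"ry":0.004,"rz":0,"hand":0},{"x":0,"y":0,"z":0,"rx":0,"ry":0,"rz":0,"hand":-1},{"x":0,"y":0,"z":0,"rx":0,"ry":0,"rz":0,"hand":-1},{"x":0,"y":0,"z":0,"rx":0,"ry":0,"rz":0,"hand":-1},{"x":0,"y":0,"z":0,"rx":0,"ry":0,"rz":0,"hand":-1}]' 40
python3 - <<'E'
from h import *
c=rep(2,"w21")
E
```

```text
clock: 20.82
position: [466.0, 343.9, 42.4]
eef_rot: [0.562, -0.56, -0.433, 0.428]
ft_force: [-0.0, -0.2, -0.9]
finger_gap: 0.205
clk 20.925 tcp [465.9 343.8  42.3] y [ 0.004  0.005 -1.   ] x [0.258 0.966 0.006] F [-0.2 -0.3 -0.5] capline 195.7 [425.8 354.2  51. ]
```

View pics/w21.png

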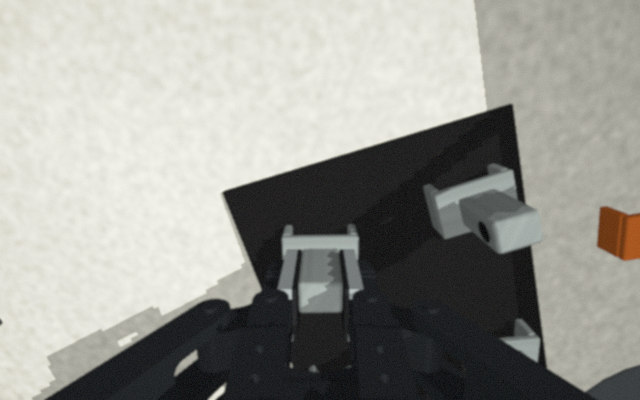

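```bash
python3 -m jog '[{"x":0,"y":0,"z":35,"rx":0,"ry":0,"rz":0,"hand":-1},{"x":0,"y":0,"z":55,"rx":0,"ry":0,"rz":0,"hand":-1},{"x":0,"y":-40,"z":30,"rx":0,"ry":0,"rz":-0.18,"hand":-1},{"x":0,"y":-40,"z":0,"rx":0,"ry":0,"rz":-0.18,"hand":-1},{"x":0,"y":-40,"z":0,"rx":0,"ry":0,"rz":-0.18,"hand":-1},{"x":0,"y":-40,"z":0,"rx":0,"ry":0,"rz":-0.18,"hand":-1},{"x":0,"y":-40,"z":0,"rx":0,"ry":0,"rz":-0.18,"hand":-1},{"x":0,"y":-40,"z":0,"rx":0,"ry":0,"rz":-0.18,"hand":-1},{"x":0,"y":-30,"z":0,"rx":0,"ry":0,"rz":-0.09,"hand":-1}]'
python3 - <<'E'
from h import *
c=rep(5,"w22")
E
```

```text
clock: 22.05
position: [464.9, 67.5, 166.7]
eef_rot: [-0.706, 0.706, 0.041, -0.034]
ft_force: [0.3, 0.9, -0.8]
finger_gap: 0.204
clk 22.3 tcp [465.2  69.3 166.7] y [ 0.011  0.001 -1.   ] x [0.994 0.111 0.011] F [0.8 1.1 0.3] capline 146.85714285714286 [461.3 111.2  51. ]
```

View pics/w22.png

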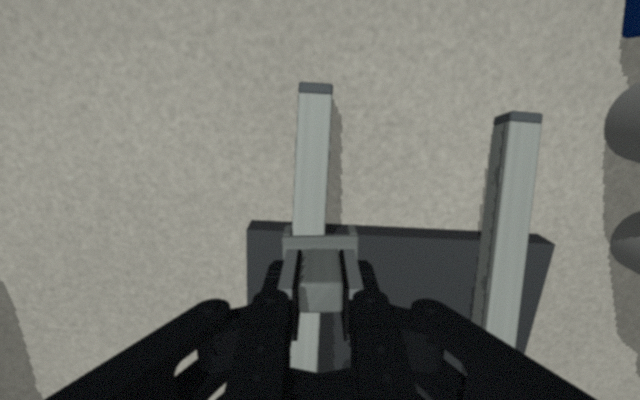

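```bash
python3 -m jog '[{"x":-2,"y":-8,"z":-16,"rx":-0.1,"ry":0.011,"rz":-0.06,"hand":-1},{"x":-2,"y":-8,"z":-16,"rx":-0.1,"ry":0,"rz":0,"hand":-1},{"x":-1,"y":-8,"z":-16,"rx":0,"ry":0,"rz":0,"hand":-1}]' |head -2
python3 - <<'E'
from h import *
c=rep(5,"w23")
E
```

```text
clock: 22.68
position: [462.4, 48.1, 119.4]
clk 22.925 tcp [462.5  46.  120.5] y [ 0.002 -0.201 -0.98 ] x [ 0.999  0.049 -0.007] F [ 0.3 -0.  -0.4] capline 234.0 [462.   25.2  51. ]
```

View pics/w23.png

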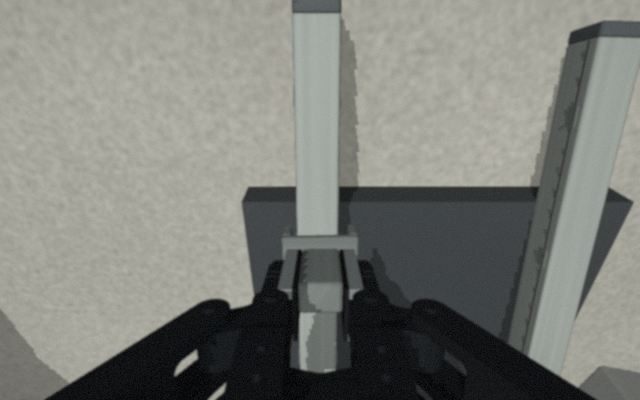

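```bash
python3 - <<'E'
from h import *
c=cam("wrist"); save(c,"w23c",(230,170,400,270),4); g=c["frame"].astype(int).sum(2)
print(c["cx"],c["cy"],np.array(c["T_tool_cam"]).round(2))
for u in (262,275,350,365,400): 
    print(u,[int(x) for x in g[180:215,u]])
for v in (199,201,203): print(onz(c,270,v,25),onz(c,360,v,25))
s,p,R=st(); print(p, p+39.3*R[:,1])
E
```

```text
320.0994784838481 203.78637478468212 [[   1.      0.     -0.     -0.21]
 [   0.     -0.29    0.96 -127.94]
 [  -0.     -0.96   -0.29   74.6 ]
 [   0.      0.      0.      1.  ]]
262 [499, 499, 511, 509, 492, 430, 310, 205, 144, 162, 151, 154, 135, 156, 156, 147, 134, 139, 153, 153, 155, 191, 202, 216, 219, 215, 228, 207, 219, 205, 221, 209, 207, 219, 208]
275 [514, 508, 514, 512, 502, 443, 325, 211, 155, 157, 153, 156, 140, 149, 160, 156, 167, 147, 165, 159, 176, 192, 209, 222, 197, 220, 221, 217, 205, 215, 224, 211, 208, 227, 213]
350 [369, 372, 365, 367, 353, 282, 192, 113, 85, 99, 86, 91, 101, 111, 85, 102, 102, 108, 118, 143, 159, 182, 203, 209, 212, 208, 216, 219, 199, 204, 207, 208, 208, 211, 206]
365 [499, 497, 498, 509, 481, 392, 274, 185, 157, 152, 136, 146, 161, 154, 155, 160, 148, 153, 155, 159, 161, 190, 204, 207, 209, 217, 211, 215, 206, 213, 206, 199, 204, 206, 217]
400 [515, 505, 510, 505, 482, 399, 272, 179, 144, 144, 162, 150, 147, 154, 159, 145, 150, 160, 136, 146, 174, 192, 213, 218, 204, 208, 210, 193, 196, 213, 204, 209, 207, 202, 202]
[427.40670884  34.39260906  25.        ] [489.39271061  37.66233174  25.        ]
[427.37143519  32.82307211  25.        ] [489.55657838  36.10706274  25.        ]
[427.33593372  31.24339771  25.        ] [489.721502    34.54177264  25.        ]
[462.84930837  45.96221341 120.89429437] [462.97391614  38.07909739  82.39324303]
```

View pics/w23c.png

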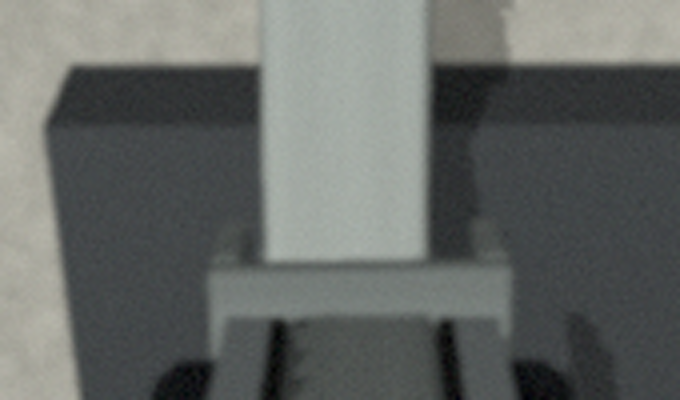

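```bash
python3 -m jog '[{"x":-2.4,"y":-0.5,"z":-12,"rx":-0.004,"ry":0,"rz":0.002,"hand":-1},{"x":0,"y":0,"z":-10,"rx":0,"ry":0,"rz":0,"hand":-1}]' |head -2
python3 - <<'E'
from h import *
c=rep(5); save(c,"w24",(220,150,420,290),4)
E
```

```text
clock: 23.22
position: [462.0, 45.3, 99.7]
clk 23.475 tcp [462.3  45.4 100.2] y [ 0.007 -0.204 -0.979] x [ 0.999  0.05  -0.003] F [ 0.3  0.2 -0.3] capline 234.0 [461.8  37.6  51. ]
```

View pics/w24.png

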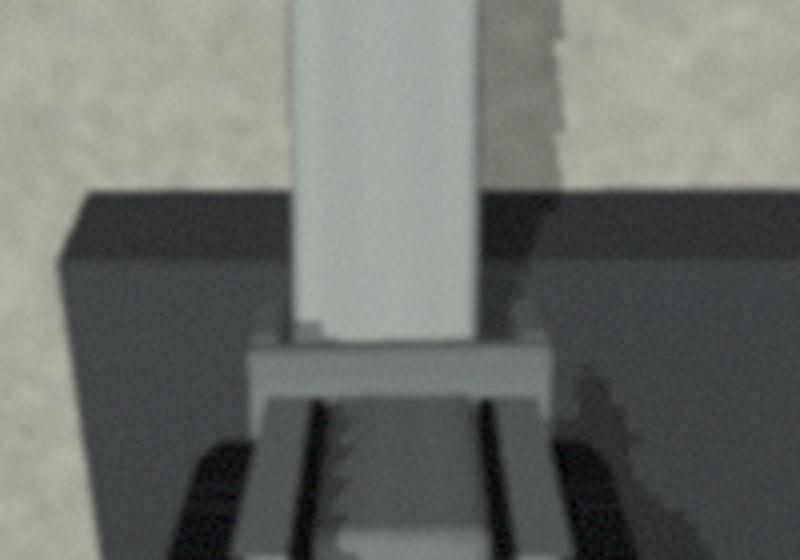

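```bash
python3 -m jog '[{"x":-2.3,"y":0,"z":-4,"rx":0,"ry":0.007,"rz":0,"hand":-1}]' |head -2
python3 - <<'E'
from h import *
c=rep(5); save(c,"w25",(220,150,420,290),4)
E
```

```text
clock: 23.6
position: [460.5, 45.6, 96.6]
clk 23.85 tcp [460.   45.5  96.2] y [ 0.001 -0.204 -0.979] x [ 0.999  0.05  -0.01 ] F [-0.2  0.6 -0.3] capline 234.0 [459.3  40.3  51. ]
```

View pics/w25.png

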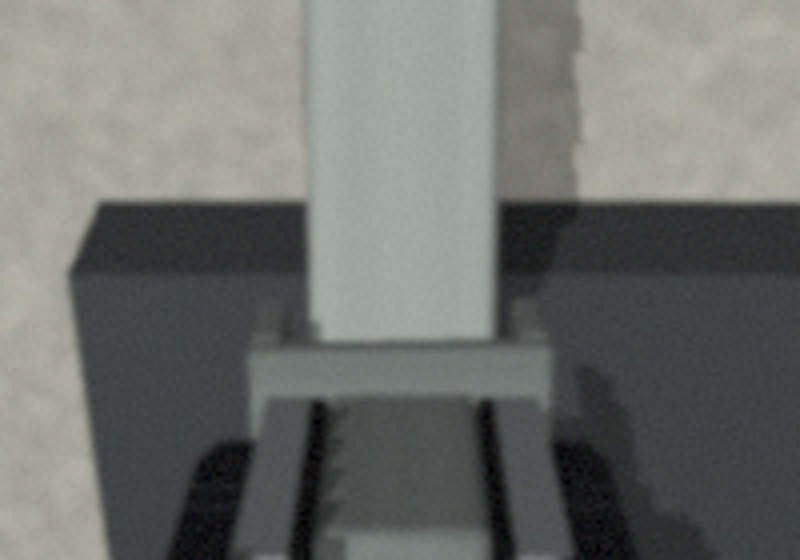

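```bash
python3 -m jog '[{"x":0.5,"y":0,"z":-5,"rx":0,"ry":0,"rz":0,"hand":-1},{"x":0,"y":0,"z":-5,"rx":0,"ry":0,"rz":0,"hand":-1}]' |head -2
python3 - <<'E'
from h import *
c=rep(5); save(c,"w26",(220,150,420,290),4)
E
```

```text
clock: 24.1
position: [461.1, 45.6, 86.2]
clk 24.35 tcp [461.   45.6  86.4] y [ 0.002 -0.203 -0.979] x [ 0.999  0.05  -0.009] F [ 0.3 -0.4 -0.5] capline 234.0 [460.1  47.   51. ]
```

View pics/w26.png

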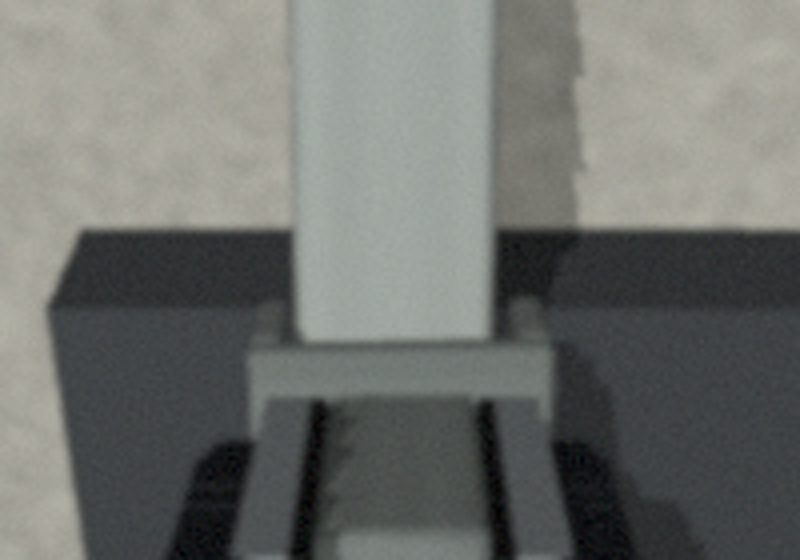

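```bash
python3 -m jog '[{"x":-0.6,"y":0,"z":-4,"rx":0,"ry":0,"rz":0,"hand":-1},{"x":0,"y":0,"z":-4,"rx":0,"ry":0,"rz":0,"hand":-1}]'
python3 - <<'E'
from h import *
c=rep(3); save(c,"w27",(220,150,420,290),4)
E
```

```text
clock: 24.6
position: [460.8, 45.7, 78.5]
eef_rot: [-0.631, 0.775, 0.017, -0.019]
ft_force: [-0.1, -0.6, 0.3]
finger_gap: 0.197
clk 24.75 tcp [460.5  45.6  78.3] y [ 0.002 -0.203 -0.979] x [ 0.999  0.05  -0.008] F [-0.4  0.1  0.2] capline 234.0 [459.4  52.5  51. ]
```

View pics/w27.png

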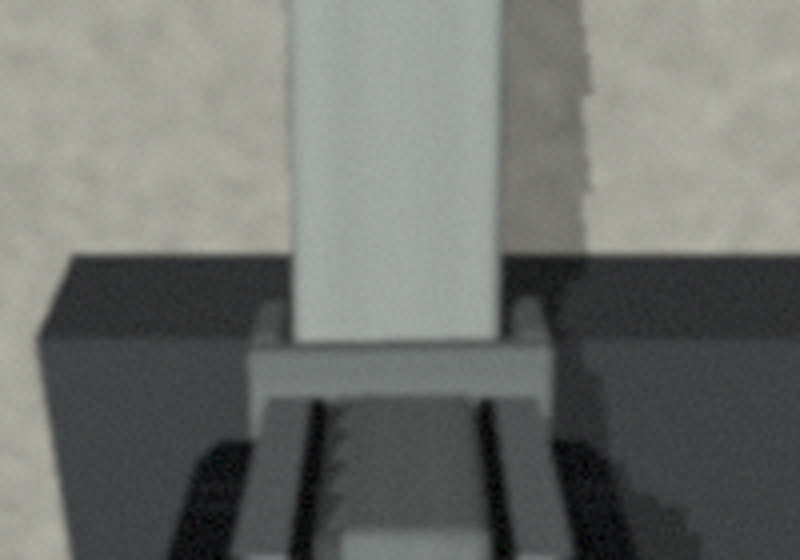

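```bash
python3 -m jog '[{"x":0,"y":0,"z":-2.5,"rx":0,"ry":0,"rz":0,"hand":-1}]'|grep -E 'pos|force'; python3 -m jog '[{"x":0,"y":0,"z":-1.5,"rx":0,"ry":0,"rz":0,"hand":-1}]'|grep -E 'pos|force'
python3 - <<'E'
from h import *
c=rep(2)
E
```

```text
position: [460.8, 45.6, 76.0]
ft_force: [0.1, -0.4, -0.4]
position: [460.9, 45.6, 74.4]
ft_force: [-0.2, 0.6, 4.6]
clk 25.1 tcp [460.9  45.6  74.5] y [ 0.003 -0.203 -0.979] x [ 0.999  0.05  -0.008] F [-1.3  0.2  0.9] capline 234.0 [459.9  54.9  51. ]
```

```bash
python3 -m jog '[{"x":0,"y":0,"z":-1.5,"rx":0,"ry":0,"rz":0,"hand":-1},{"x":0,"y":0,"z":0,"rx":0,"ry":0,"rz":0,"hand":-0.2},{"x":0,"y":0,"z":0,"rx":0,"ry":0,"rz":0,"hand":-0.2}]'
python3 - <<'E'
from h import *
c=rep(3,"w28"); 
E
```

```text
clock: 25.48
position: [461.6, 45.7, 74.5]
eef_rot: [-0.631, 0.776, 0.017, -0.018]
ft_force: [-0.4, -0.8, -0.1]
finger_gap: 0.399
clk 25.625 tcp [461.3  45.7  74.3] y [ 0.003 -0.204 -0.979] x [ 0.999  0.049 -0.007] F [-0.2  0.2 -0.9] capline 234.5 [460.4  54.8  51. ]
```

View pics/w28.png

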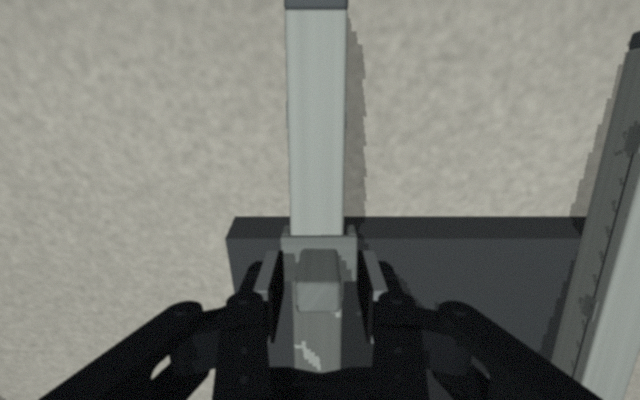

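Clip released and seated. I retreat along the tool axis and inspect.

```bash
python3 -m jog '[{"x":0,"y":5,"z":24,"rx":0,"ry":0,"rz":0,"hand":-0.1},{"x":0,"y":8,"z":40,"rx":0,"ry":0,"rz":0,"hand":0},{"x":0,"y":0,"z":50,"rx":0.1,"ry":0,"rz":0,"hand":0},{"x":0,"y":0,"z":20,"rx":0.1,"ry":0,"rz":0,"hand":0}]'|head -2
python3 - <<'E'
from h import *
c=rep(4,"w29"); c=cam("side"); save(c,"s29",(260,150,420,270),5)
E
```

```text
clock: 26.12
position: [458.0, 60.1, 208.5]
clk 26.325 tcp [456.   58.6 204.5] y [-0.01  -0.006 -1.   ] x [ 0.999  0.053 -0.01 ] F [ 0.5 -0.7 -0.9] capline 132.5 [453.  106.5  51. ]
```

View pics/w29.png

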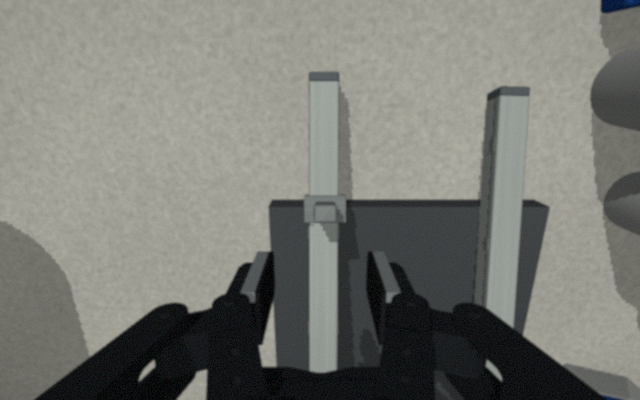

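View pics/s29.png

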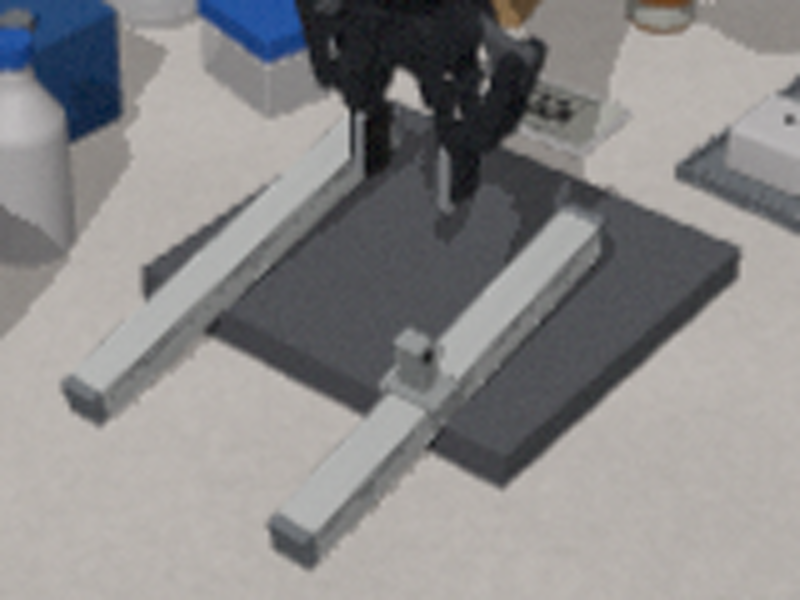

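```bash
python3 -m jog '[{"x":5,"y":26,"z":3,"rx":0,"ry":0,"rz":0.175,"hand":0},{"x":5,"y":26,"z":3,"rx":0,"ry":0,"rz":0.175,"hand":0},{"x":5,"y":26,"z":3,"rx":0,"ry":0,"rz":0.175,"hand":0},{"x":5,"y":26,"z":0,"rx":0,"ry":0,"rz":0.175,"hand":0},{"x":10,"y":26,"z":0,"rx":0,"ry":0,"rz":0.175,"hand":0},{"x":10,"y":26,"z":0,"rx":0,"ry":0,"rz":0.175,"hand":0},{"x":12,"y":26,"z":0,"rx":0,"ry":0,"rz":0.175,"hand":0},{"x":15,"y":26,"z":0,"rx":0,"ry":0,"rz":0.175,"hand":0},{"x":15,"y":26,"z":0,"rx":0,"ry":0,"rz":0.175,"hand":0},{"x":10,"y":20,"z":-10,"rx":0,"ry":0,"rz":0.15,"hand":0}]'|head -3
python3 - <<'E'
from h import *
c=rep(5,"w30")
E
```

```text
clock: 27.62
position: [533.9, 322.2, 176.3]
eef_rot: [0.414, -0.439, -0.55, 0.577]
clk 27.875 tcp [533.1 320.2 176.8] y [ 0.003 -0.053 -0.999] x [-0.264  0.963 -0.052] F [ 0.1 -0.7 -0.9] capline 156.625 [499.6 304.4  51. ]
```

View pics/w30.png

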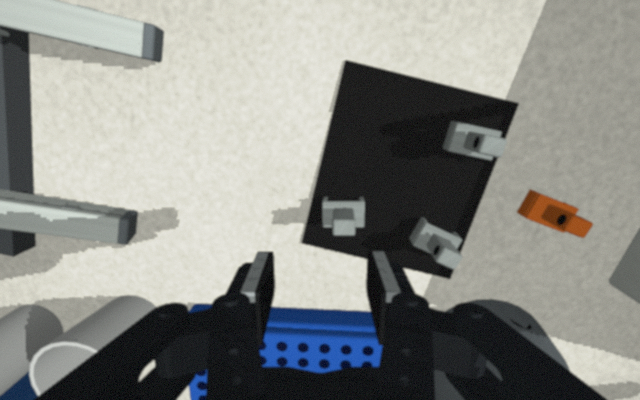

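```bash
python3 - <<'E'
from h import *
c=cam("wrist"); print(onz(c,345,227,55), st()[1]); save(c,"w30c",(300,180,400,250),7)
E
python3 -m jog '[{"x":4,"y":5,"z":-25,"rx":0.053,"ry":0.003,"rz":0,"hand":0},{"x":4,"y":5,"z":-30,"rx":0,"ry":0,"rz":0,"hand":0},{"x":4,"y":5,"z":-25,"rx":0,"ry":0,"rz":0,"hand":0}]'|head -2
python3 - <<'E'
from h import *
c=rep(5,"w31")
E
```

```text
[547.8468986  337.83330077  55.        ] [533.53613067 319.96778603 177.5277182 ]
clock: 28.3
position: [547.7, 334.2, 100.7]
clk 28.55 tcp [548.  334.8 102. ] y [ 0.009  0.006 -1.   ] x [-0.259  0.966  0.003] F [-0.2  0.9  0.7] capline 231.5 [543.8 333.3  51. ]
```

View pics/w30c.png

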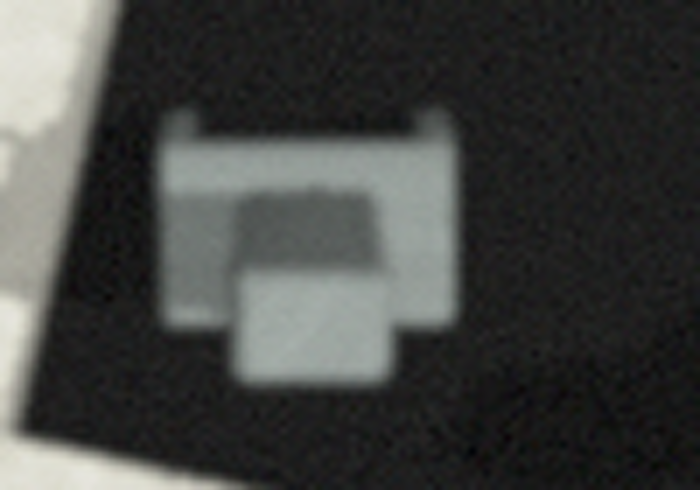

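View pics/w31.png

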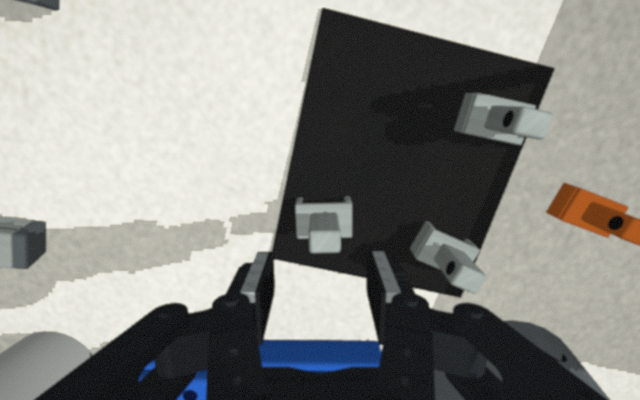

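```bash
python3 - <<'E'
from h import *
c=cam("wrist"); print(onz(c,325.5,241,55), st()[1],st()[2][:,1]); save(c,"w31c",(285,185,370,260),8)
E
```

```text
[548.06605321 337.96201671  55.        ] [548.31878082 335.14082623 102.54202123] [ 0.01035618  0.00620761 -0.9999271 ]
```

View pics/w31c.png

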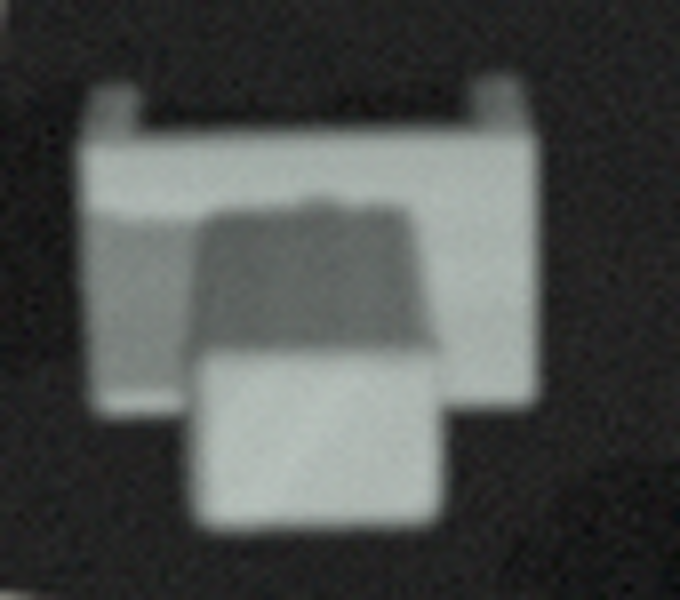

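```bash
python3 -m jog '[{"x":-0.6,"y":2.5,"z":-22,"rx":-0.006,"ry":0.01,"rz":0,"hand":0},{"x":0,"y":0,"z":-20,"rx":0,"ry":0,"rz":0,"hand":0}]'|head -2
python3 - <<'E'
from h import *
c=rep(4)
E
```

```text
clock: 28.85
position: [550.3, 339.1, 63.0]
clk 29.05 tcp [549.3 338.4  62.4] y [ 0.004  0.002 -1.   ] x [-0.259  0.966  0.001] F [1.2 0.1 0.1] capline 232.0 [529.6 332.7  51. ]
```

```bash
python3 -m jog '[{"x":-1.7,"y":-0.8,"z":-11,"rx":-0.002,"ry":0.004,"rz":0,"hand":0},{"x":-0.5,"y":-0.5,"z":-10,"rx":0,"ry":0,"rz":0,"hand":0}]'|head -2
python3 - <<'E'
from h import *
c=rep(4,"w32")
E
```

```text
clock: 29.3
position: [548.2, 337.8, 41.8]
clk 29.5 tcp [548.2 337.7  42.1] y [ 0.002  0.001 -1.   ] x [-0.259  0.966  0.001] F [-0.4 -0.9  0.6] capline 249.0 [527.9 331.9  51. ]
```

View pics/w32.png

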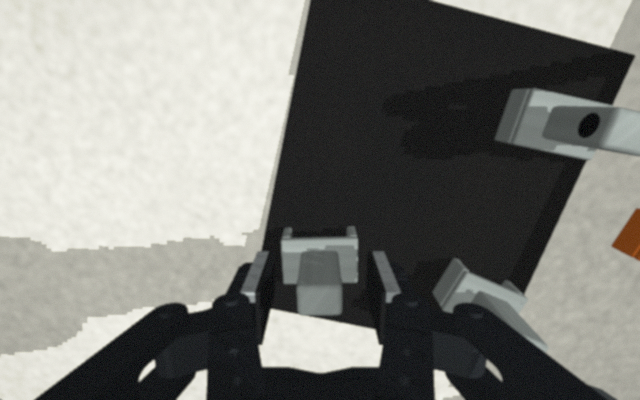

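```bash
python3 -m jog '[{"x":0,"y":0,"z":0,"rx":0,"ry":0,"rz":0,"hand":-1},{"x":0,"y":0,"z":0,"rx":0,"ry":0,"rz":0,"hand":-1},{"x":0,"y":0,"z":0,"rx":0,"ry":0,"rz":0,"hand":-1},{"x":0,"y":0,"z":0,"rx":0,"ry":0,"rz":0,"hand":-1}]' 40 | tail -1
python3 - <<'E'
from h import *
c=rep(1,"w33")
E
python3 -m jog '[{"x":0,"y":0,"z":35,"rx":0,"ry":0,"rz":0,"hand":-1},{"x":0,"y":-10,"z":55,"rx":0,"ry":0,"rz":-0.17,"hand":-1},{"x":8,"y":-25,"z":20,"rx":0,"ry":0,"rz":-0.18,"hand":-1},{"x":8,"y":-30,"z":0,"rx":0,"ry":0,"rz":-0.18,"hand":-1},{"x":8,"y":-30,"z":0,"rx":0,"ry":0,"rz":-0.18,"hand":-1},{"x":8,"y":-30,"z":0,"rx":0,"ry":0,"rz":-0.18,"hand":-1},{"x":8,"y":-30,"z":0,"rx":0,"ry":0,"rz":-0.18,"hand":-1},{"x":8,"y":-30,"z":0,"rx":0,"ry":0,"rz":-0.18,"hand":-1},{"x":8,"y":-30,"z":0,"rx":0,"ry":0,"rz":-0.18,"hand":-1},{"x":8,"y":-25,"z":0,"rx":0,"ry":0,"rz":-0.18,"hand":-1}]' | head -3
python3 - <<'E'
from h import *
c=rep(5,"w34")
E
```

```text
finger_gap: 0.2
clk 30.05 tcp [549.2 338.2  43.5] y [ 0.005  0.003 -1.   ] x [-0.259  0.966  0.001] F [-0.9 -0.1  0.2] capline 245.0 [528.4 332.4  51. ]
clock: 31.3
position: [613.0, 92.5, 157.3]
eef_rot: [-0.703, 0.705, 0.064, -0.059]
clk 31.55 tcp [612.7  94.  157.2] y [ 0.007 -0.002 -1.   ] x [0.983 0.181 0.006] F [ 0.3 -0.3 -0.1] capline 233.5 [616.8  73.1  51. ]
```

View pics/w33.png

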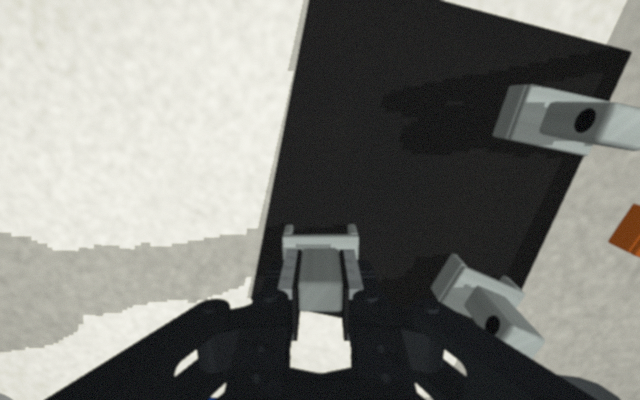

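View pics/w34.png

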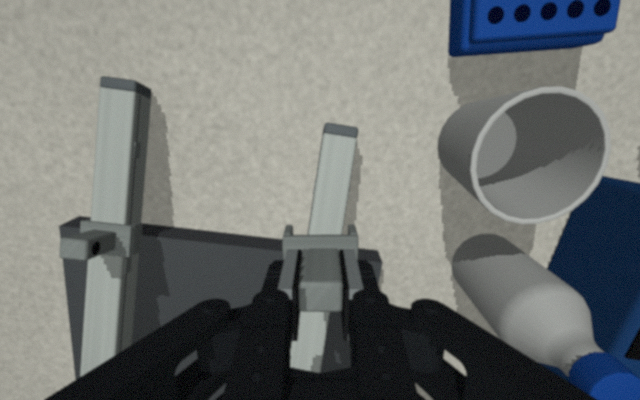

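```bash
python3 -m jog '[{"x":3,"y":-13,"z":-14,"rx":-0.11,"ry":0.006,"rz":-0.16,"hand":-1},{"x":3,"y":-13,"z":-14,"rx":-0.11,"ry":0,"rz":0,"hand":-1},{"x":2,"y":-11,"z":-12,"rx":0,"ry":0,"rz":0,"hand":-1}]' |head -2
python3 - <<'E'
from h import *
c=rep(5,"w35")
E
```

```text
clock: 31.92
position: [621.3, 59.9, 118.0]
clk 32.175 tcp [621.8  57.4 119.5] y [-0.003 -0.219 -0.976] x [ 1.     0.024 -0.009] F [ 1.3 -0.5 -0.8] capline 117.11111111111111 [619.1 110.   51. ]
```

View pics/w35.png

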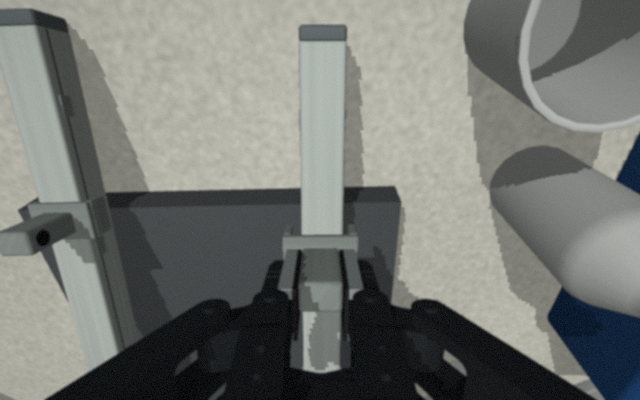

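```bash
python3 - <<'E'
from h import *
c=cam("wrist"); g=c["frame"].astype(int).sum(2); s,p,R=st(); print(p,R[:,1])
for u in (250,285,375,390):
    print(u,g[185:216,u].tolist())
for v in (201,203,205): print(onz(c,320,v,25))
E
python3 -m jog '[{"x":1,"y":-1,"z":-11,"rx":-0.006,"ry":-0.003,"rz":0,"hand":-1},{"x":0,"y":0,"z":-10,"rx":0,"ry":0,"rz":0,"hand":-1}]' |head -2
python3 - <<'E'
from h import *
c=rep(5); save(c,"w36",(220,150,420,290),4)
E
```

```text
[622.03244663  57.32837736 119.82506378] [-0.0026247  -0.2191939  -0.97567779]
250 [545, 544, 510, 405, 265, 176, 174, 170, 169, 155, 168, 167, 167, 175, 159, 151, 163, 156, 171, 185, 214, 234, 221, 222, 239, 237, 227, 236, 229, 232, 231]
285 [548, 523, 432, 294, 198, 158, 165, 159, 163, 149, 168, 165, 166, 152, 166, 166, 169, 168, 181, 206, 240, 221, 235, 233, 226, 227, 233, 233, 226, 220, 222]
375 [402, 277, 187, 161, 166, 165, 166, 159, 170, 162, 159, 178, 149, 146, 160, 173, 178, 196, 221, 224, 226, 219, 225, 212, 219, 219, 221, 225, 217, 209, 221]
390 [363, 229, 156, 171, 168, 160, 170, 163, 171, 168, 159, 165, 177, 159, 161, 172, 189, 208, 207, 209, 217, 218, 219, 214, 226, 211, 214, 217, 227, 210, 216]
[620.89274452  44.68191174  25.        ]
[620.92988912  43.09873782  25.        ]
[620.96728505  41.504852    25.        ]
clock: 32.48
position: [624.6, 56.1, 100.1]
clk 32.725 tcp [624.5  56.2 100.3] y [ 0.004 -0.224 -0.975] x [ 1.     0.023 -0.001] F [ 0.9 -0.3 -1.5] capline 142.42857142857142 [622.7 101.4  51. ]
```

View pics/w36.png

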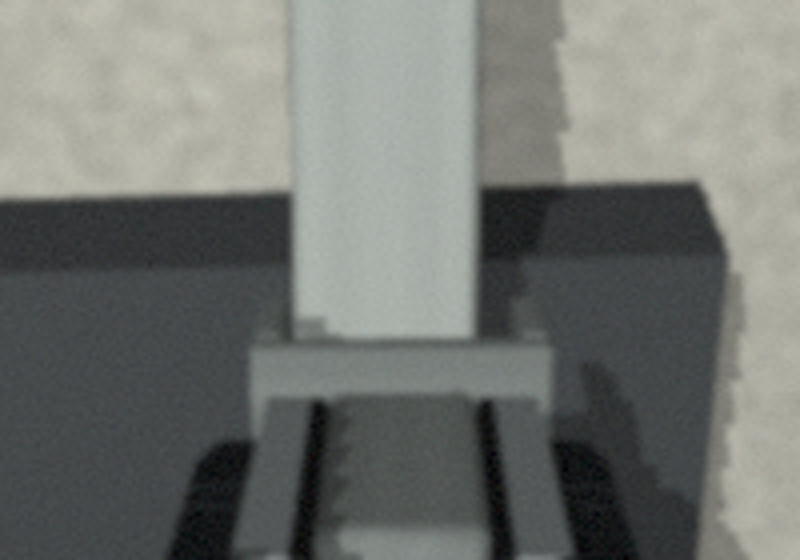

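```bash
python3 -m jog '[{"x":-2,"y":-1,"z":-5,"rx":0,"ry":0.002,"rz":0,"hand":-1}]' |head -2
python3 - <<'E'
from h import *
c=rep(5); save(c,"w37",(220,150,420,290),4)
E
```

```text
clock: 32.85
position: [623.2, 55.4, 95.9]
clk 33.1 tcp [622.5  55.2  95.3] y [ 0.002 -0.224 -0.975] x [ 1.     0.023 -0.003] F [ 0.2 -0.1  0.3] capline 162.5 [620.9  92.   51. ]
```

View pics/w37.png

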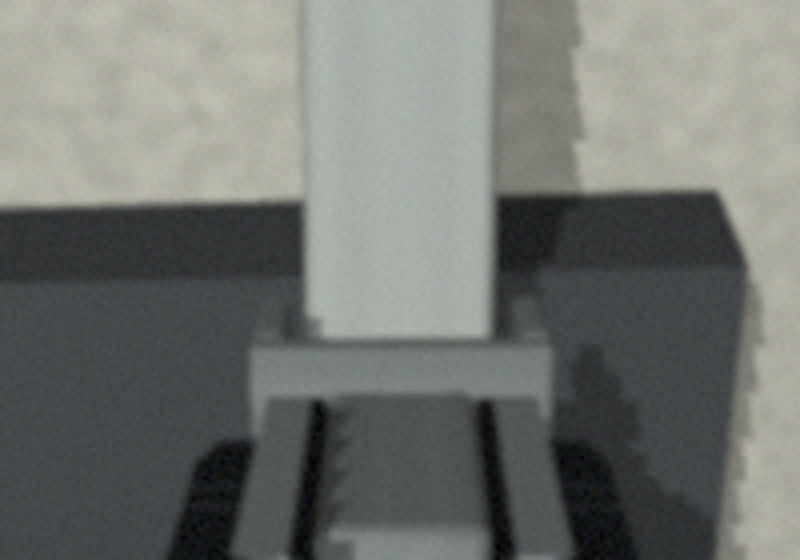

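Centred (cassette 400.5 against clip 401 in the crop). Descending.

```bash
python3 -m jog '[{"x":-0.4,"y":0,"z":-5,"rx":0,"ry":0,"rz":0,"hand":-1},{"x":-0.4,"y":0,"z":-5,"rx":0,"ry":0,"rz":0,"hand":-1}]' |grep -E 'pos|force'
python3 - <<'E'
from h import *
c=rep(5); save(c,"w38",(220,150,420,290),4)
E
```

```text
position: [622.2, 55.4, 85.5]
ft_force: [0.1, -0.2, 0.1]
clk 33.6 tcp [622.2  55.3  85.6] y [ 0.003 -0.224 -0.975] x [ 1.     0.023 -0.002] F [ 0.5  0.  -0.5] capline 162.5 [620.6  96.2  51. ]
```

View pics/w38.png

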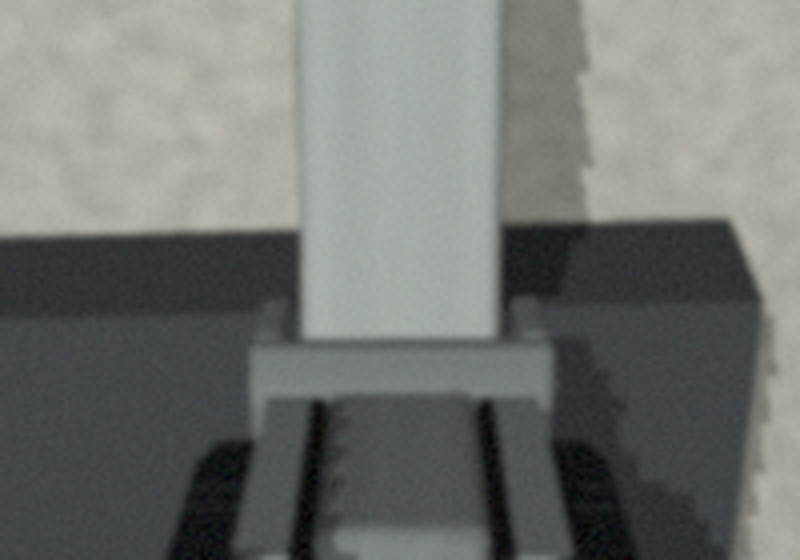

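```bash
python3 -m jog '[{"x":-0.2,"y":0,"z":-4,"rx":0,"ry":0,"rz":0,"hand":-1},{"x":0,"y":0,"z":-3.5,"rx":0,"ry":0,"rz":0,"hand":-1}]' |grep -E 'pos|force'; python3 -m jog '[{"x":0,"y":0,"z":-1.5,"rx":0,"ry":0,"rz":0,"hand":-1}]' |grep -E 'pos|force'
python3 - <<'E'
from h import *
c=rep(2); save(c,"w39",(220,150,420,290),4)
E
```

```text
position: [622.5, 55.4, 78.4]
ft_force: [-0.3, 0.6, -0.2]
position: [622.3, 55.4, 76.4]
ft_force: [0.0, 1.0, -0.3]
clk 34.075 tcp [622.3  55.4  76.5] y [ 0.004 -0.224 -0.975] x [ 1.     0.023 -0.002] F [0.3 0.8 0.6] capline 142.42857142857142 [620.6 109.   51. ]
```

View pics/w39.png

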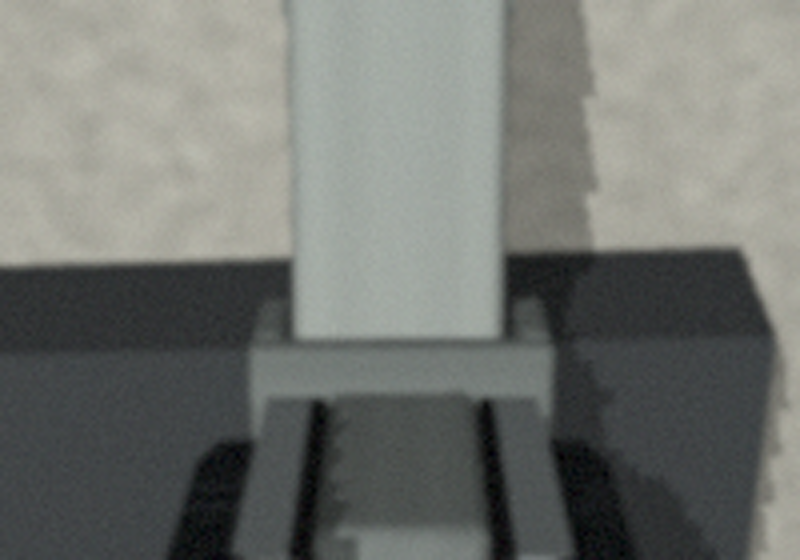

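```bash
python3 -m jog '[{"x":0,"y":0,"z":-1.5,"rx":0,"ry":0,"rz":0,"hand":-1}]' |grep -E 'pos|force'; python3 -m jog '[{"x":0,"y":0,"z":-1.5,"rx":0,"ry":0,"rz":0,"hand":-1}]' |grep -E 'pos|force'
```

```text
position: [622.5, 55.4, 75.1]
ft_force: [0.3, 0.3, 3.2]
position: [622.9, 55.3, 74.8]
ft_force: [-4.5, 0.1, 11.5]
```

```bash
python3 -m jog '[{"x":0,"y":0,"z":0,"rx":0,"ry":0,"rz":0,"hand":-0.2},{"x":0,"y":0,"z":0,"rx":0,"ry":0,"rz":0,"hand":-0.2}]' |tail -2;python3 -m jog '[{"x":0,"y":5,"z":24,"rx":0,"ry":0,"rz":0,"hand":-0.1},{"x":0,"y":8,"z":40,"rx":0,"ry":0,"rz":0,"hand":0},{"x":-30,"y":0,"z":50,"rx":0.11,"ry":0,"rz":0,"hand":0},{"x":-30,"y":0,"z":20,"rx":0.11,"ry":0,"rz":0,"hand":0}]'|head -2
python3 - <<'E'
from h import *
c=rep(5,"w40"); c=cam("side"); save(c,"s40",(260,130,420,250),5)
E
```

```text
ft_force: [0.4, 0.5, -0.4]
finger_gap: 0.401
clock: 35.08
position: [560.7, 70.2, 208.0]
clk 35.325 tcp [559.3  69.  203.9] y [-0.007 -0.006 -1.   ] x [ 1.     0.027 -0.007] F [0.4 0.3 0.4] capline 203.5 [558.6  56.1  51. ]
```

View pics/w40.png

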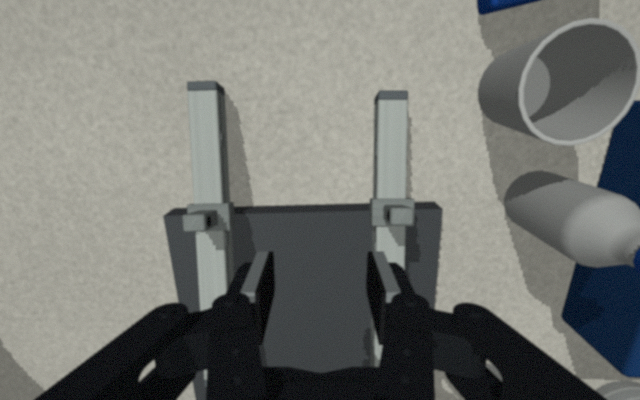

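View pics/s40.png

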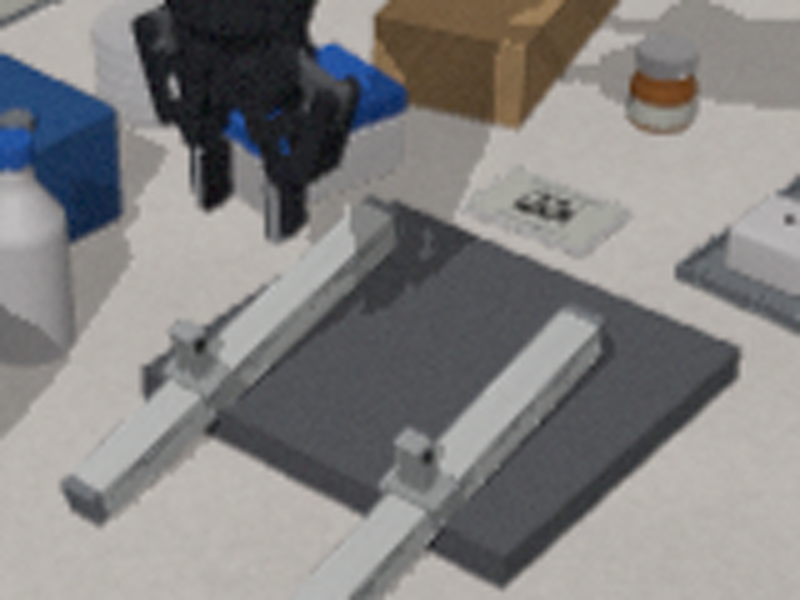

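```bash
python3 - <<'E'
from h import *
c=cam("wrist"); f=c["frame"][185:245,160:445,::-1]; cv2.imwrite("pics/w40c.png",cv2.resize(f,None,fx=2.8,fy=6,interpolation=cv2.INTER_CUBIC))
import math
g=c["frame"].astype(int).sum(2)
for nm,uc,ends,ov in (("L",208,None,120),("R",392,None,107)):
    pass
# roof front edge rows: print columns right of lug
for u in (226,230,377,381): print(u,g[195:240,u].tolist())
for u in (260,300,350): 
    col=g[195:230,u]; print(u,col.tolist())
E
```

```text
226 [197, 194, 189, 206, 189, 189, 188, 193, 227, 282, 328, 361, 361, 366, 372, 373, 378, 384, 357, 368, 369, 374, 375, 372, 365, 363, 350, 350, 330, 302, 284, 265, 272, 266, 258, 248, 208, 178, 168, 184, 198, 189, 200, 209, 212]
230 [302, 296, 302, 298, 287, 291, 274, 256, 225, 201, 196, 189, 192, 184, 180, 186, 181, 199, 192, 178, 189, 206, 193, 204, 207, 207, 210, 222, 219, 234, 226, 235, 249, 245, 253, 242, 242, 216, 201, 192, 213, 191, 210, 199, 196]
377 [335, 333, 334, 323, 310, 326, 357, 374, 379, 372, 386, 389, 383, 383, 388, 374, 385, 372, 385, 376, 379, 376, 370, 364, 353, 369, 367, 373, 373, 372, 372, 341, 295, 284, 319, 360, 369, 378, 376, 371, 381, 367, 383, 374, 376]
381 [497, 490, 494, 473, 430, 375, 366, 367, 380, 368, 388, 387, 394, 387, 384, 379, 382, 377, 387, 387, 381, 381, 360, 359, 356, 364, 359, 362, 365, 369, 364, 353, 327, 367, 433, 470, 490, 485, 488, 482, 493, 483, 479, 486, 492]
260 [487, 482, 491, 493, 496, 500, 494, 497, 497, 494, 477, 386, 262, 169, 146, 143, 137, 141, 153, 173, 217, 229, 207, 215, 220, 205, 204, 218, 209, 220, 211, 207, 219, 206, 214]
300 [503, 506, 503, 494, 496, 498, 507, 501, 507, 472, 387, 266, 172, 139, 134, 156, 144, 146, 167, 200, 214, 216, 211, 226, 213, 210, 201, 206, 211, 207, 207, 210, 208, 209, 207]
350 [498, 489, 493, 496, 514, 507, 524, 520, 495, 402, 281, 168, 159, 142, 152, 155, 164, 177, 186, 205, 209, 203, 207, 212, 213, 200, 213, 209, 203, 203, 204, 205, 211, 214, 208]
```

View pics/w40c.png

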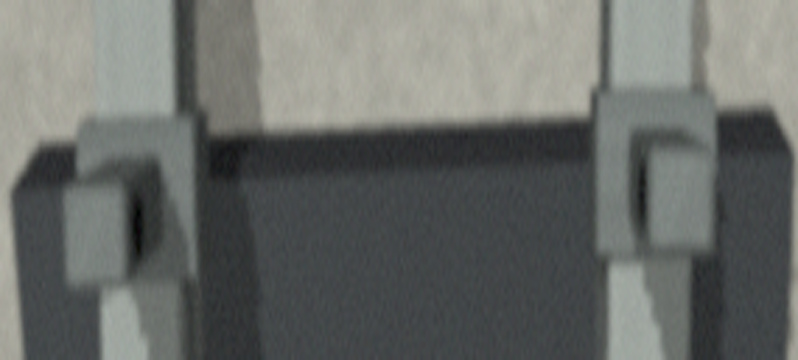

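```bash
python3 - <<'E'
from h import *
c=cam("wrist")
# edge rows now
g=c["frame"].astype(int).sum(2)
print("edge",[onz(c,u,v,25).round(1) for u,v in ((260,214.5),(300,213.5),(350,212.5))])
for nm,th,ye,u,vf,vr in (("L",.207,None,222,204,231.5),("R",.232,None,381,199.3,227.5)):
    e1=onz(c,260,214.5,25);e2=onz(c,350,212.5,25); k=(e2[1]-e1[1])/(e2[0]-e1[0]); x=460 if nm=="L" else 621
    ye=e1[1]+k*(x-e1[0]); n=np.array([0,np.sin(th),np.cos(th)]); d=np.array([0,np.cos(th),-np.sin(th)]); e=np.array([x,ye,25])
    out=[]
    for v in (vf,vr):
        C,r=ray(c,u,v); P=C+r*(n@(e+30*n-C))/(n@r); out.append(d@(P-e))
    print(nm,ye,out,np.mean(out))
E
```

```text
edge [array([500.4,  36.6,  25. ]), array([538.8,  38.8,  25. ]), array([586.6,  41.3,  25. ])]
L 34.43889519310183 [np.float64(14.33717823273914), np.float64(-9.867910345511008)] 2.2346339436140656
R 43.18532448526829 [np.float64(13.269481672234761), np.float64(-11.201386875669986)] 1.0340473982823877
```

```bash
python3 -m jog '[{"x":-11,"y":-50,"z":10,"rx":0,"ry":0,"rz":0,"hand":1},{"x":-11,"y":-50,"z":5,"rx":0,"ry":0,"rz":0,"hand":1},{"x":-11,"y":-50,"z":0,"rx":0,"ry":0,"rz":0,"hand":1},{"x":-11,"y":-50,"z":0,"rx":0,"ry":0,"rz":0,"hand":1},{"x":-11,"y":-50,"z":0,"rx":0,"ry":0,"rz":0,"hand":1},{"x":-11,"y":-50,"z":0,"rx":0,"ry":0,"rz":0,"hand":1},{"x":-11,"y":-50,"z":0,"rx":0,"ry":0,"rz":0,"hand":1},{"x":-11,"y":-50,"z":0,"rx":0,"ry":0,"rz":0,"hand":1}]'|head -3
python3 - <<'E'
from h import *
c=rep(5,"w41"); save(cam("top"),"t41",(405,170,525,280),5)
E
```

```text
clock: 36.48
position: [470.9, -335.0, 208.1]
eef_rot: [-0.705, 0.708, 0.008, -0.023]
clk 36.725 tcp [ 471.1 -333.2  208.1] y [-0.023 -0.004 -1.   ] x [ 0.999  0.043 -0.023] F [-1.1  0.5  0.3] capline 199.83333333333334 [ 467.2 -343.9   51. ]
```

View pics/w41.png

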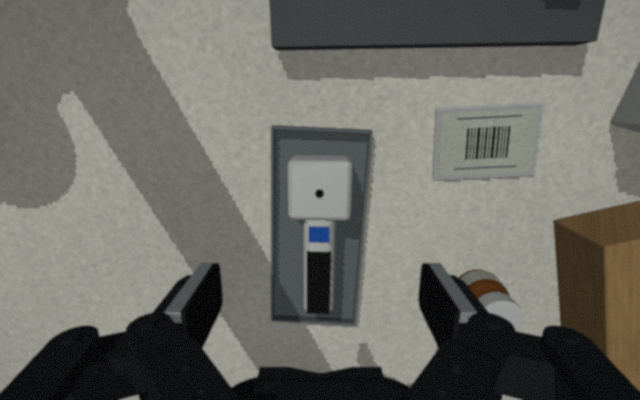

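```bash
python3 - <<'E'
from h import *
c=cam("wrist"); s,p,R=st(); print(p,R[:,1])
for n,q,z in [("headfront",(320,157),39),("headTL",(289,157),39),("headTR",(351,156),39),("headback",(319.5,219),39),("hand0",(319,224),35),("handtail",(318.5,314),35),("trayTL",(273,127),13),("trayTR",(371,131),13),("trayBL",(272,322),13),("trayBR",(356,325),13),("code",(488,142.5),5),("jarTop",(505,320),60),("cardTL",(436,109),5),("cardBR",(536,178),5)]: print(n,onz(c,*q,z).round(1))
save(c,"w41c",(260,110,390,340),3); save(c,"w41d",(420,90,560,200),5)
E
```

```text
[ 471.38715914 -332.40346217  208.68069392] [-0.02182573 -0.00443629 -0.99975195]
headfront [ 465.9 -306.8   39. ]
headTL [ 438.5 -308.1   39. ]
headTR [ 493.2 -304.6   39. ]
headback [ 468.  -364.9   39. ]
hand0 [ 467.7 -371.4   35. ]
handtail [ 471.4 -471.1   35. ]
trayTL [ 420.2 -284.9   13. ]
trayTR [ 512.2 -284.4   13. ]
trayBL [ 419.5 -500.4   13. ]
trayBR [ 514.2 -498.6   13. ]
code [ 626.2 -290.7    5. ]
jarTop [ 647.7 -449.5   60. ]
cardTL [ 572.1 -262.1    5. ]
cardBR [ 679.7 -323.1    5. ]
```

View pics/w41c.png

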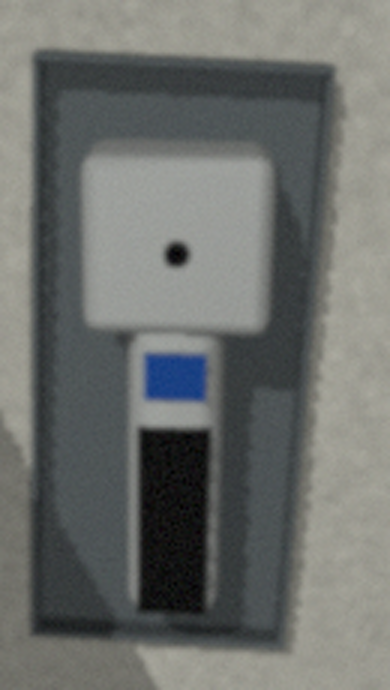

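View pics/w41d.png

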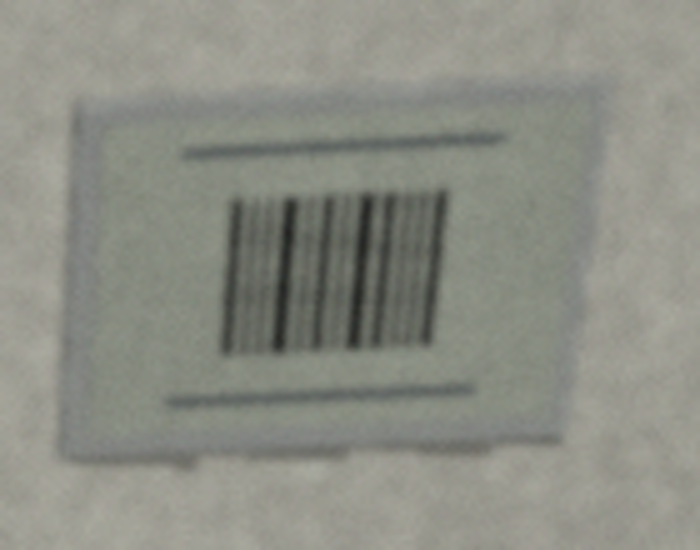

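```bash
python3 -m jog '[{"x":-1,"y":-22,"z":-30,"rx":0.004,"ry":-0.022,"rz":-0.01,"hand":0.05},{"x":-1,"y":-22,"z":-35,"rx":0,"ry":0,"rz":0,"hand":0.05},{"x":0,"y":-18,"z":-35,"rx":0,"ry":0,"rz":0,"hand":0.05}]'|head -3
python3 - <<'E'
from h import *
c=rep(5,"w42")
E
```

```text
clock: 37.2
position: [474.8, -392.4, 111.2]
eef_rot: [-0.705, 0.709, 0.018, -0.012]
clk 37.45 tcp [ 474.5 -392.   112.3] y [ 0.008 -0.005 -1.   ] x [0.999 0.042 0.008] F [ 0.5 -0.2  0.3] capline 166.0 [ 472.1 -352.5   51. ]
```

View pics/w42.png

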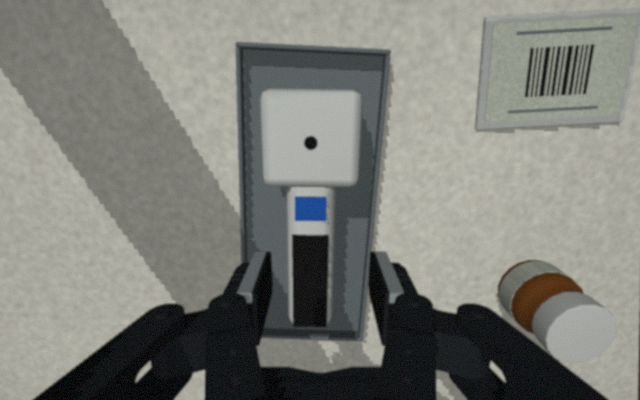

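```bash
python3 - <<'E'
from h import *
c=cam("wrist"); 
for q,z in (((310.5,210),35),((310,326),35),((310,187),39),((310,91),39),((559,70),5)): print(onz(c,*q,z).round(1))
E
python3 -m jog '[{"x":-6.5,"y":-5,"z":-25,"rx":0.005,"ry":0.008,"rz":-0.004,"hand":0.05},{"x":0,"y":0,"z":-25,"rx":0,"ry":0,"rz":0,"hand":0.05}]'|head -3
python3 - <<'E'
from h import *
c=rep(5,"w43")
E
```

```text
[ 468.3 -385.2   35. ]
[ 470.9 -472.8   35. ]
[ 467.5 -369.1   39. ]
[ 465.7 -313.2   39. ]
[ 626.6 -292.7    5. ]
clock: 37.75
position: [471.4, -399.3, 66.6]
eef_rot: [-0.704, 0.71, 0.017, -0.011]
clk 38.0 tcp [ 471.3 -399.1   67. ] y [ 0.007 -0.007 -1.   ] x [0.999 0.04  0.007] F [-0.   0.3  0.4] capline 195.3684210526316 [ 469.1 -364.1   51. ]
```

View pics/w43.png

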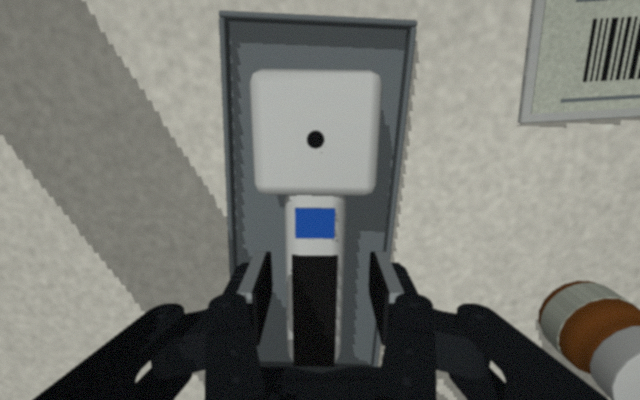

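```bash
python3 -m jog '[{"x":-2.8,"y":-0.5,"z":-18,"rx":0.007,"ry":0.007,"rz":-0.004,"hand":0.05},{"x":0,"y":0,"z":-16,"rx":0,"ry":0,"rz":0,"hand":0.05}]'|head -3
python3 - <<'E'
from h import *
c=rep(5,"w44")
E
```

```text
clock: 38.25
position: [470.2, -401.5, 34.5]
eef_rot: [-0.706, 0.708, 0.014, -0.011]
clk 38.5 tcp [ 470.3 -401.2   35. ] y [ 0.004 -0.003 -1.   ] x [0.999 0.036 0.004] F [ 0.2 -0.3  0.2] capline 191.5 [ 467.9 -356.1   51. ]
```

View pics/w44.png

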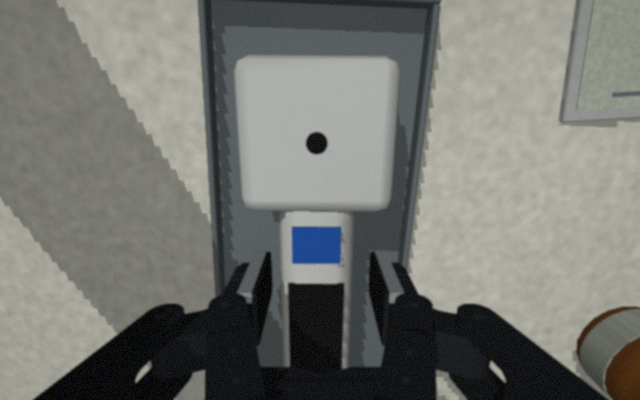

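```bash
python3 -m jog '[{"x":-1.6,"y":1,"z":-12,"rx":0.003,"ry":0.004,"rz":-0.003,"hand":0.05},{"x":0,"y":0,"z":0,"rx":0,"ry":0,"rz":0,"hand":-1},{"x":0,"y":0,"z":0,"rx":0,"ry":0,"rz":0,"hand":-1},{"x":0,"y":0,"z":0,"rx":0,"ry":0,"rz":0,"hand":-1},{"x":0,"y":0,"z":0,"rx":0,"ry":0,"rz":0,"hand":-1}]' 60
python3 - <<'E'
from h import *
c=rep(2,"w45")
E
```

```text
clock: 39.12
position: [468.7, -400.2, 22.6]
eef_rot: [-0.707, 0.707, 0.012, -0.012]
ft_force: [0.2, 0.4, -0.8]
finger_gap: 0.36
clk 39.225 tcp [ 468.8 -400.2   22.6] y [ 0. -0. -1.] x [0.999 0.033 0.   ] F [-0.2  0.3 -2.2] capline 201.85714285714286 [ 467.  -355.6   51. ]
```

View pics/w45.png

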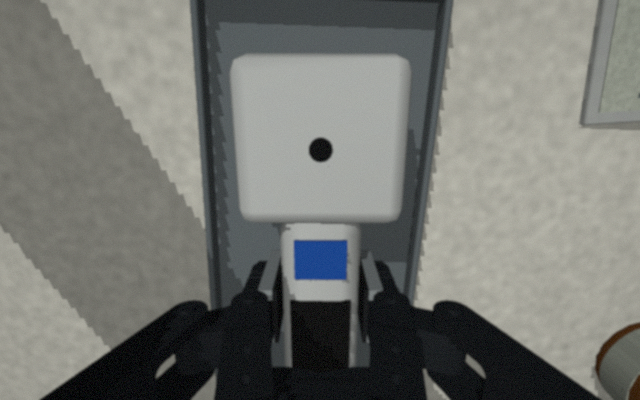

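```bash
python3 - <<'E'
from h import *
c=cam("wrist"); print("dot",onz(c,320.5,150,39)); 
s=cam("side"); save(s,"s45",(320,60,480,210),5)
t=cam("top")
for q in ((443,137),(457,167),(537,140)):
    for z in (0,80): print(q,z,onz(t,*q,z).round(0))
E
python3 -m jog '[{"x":0,"y":0,"z":30,"rx":0,"ry":0,"rz":0,"hand":-1},{"x":0,"y":0,"z":40,"rx":0,"ry":0,"rz":0,"hand":-1}]'|head -2
python3 - <<'E'
from h import *
c=rep(3,"w46")
E
```

```text
dot [ 466.68880904 -341.40644018   39.        ]
(443, 137) 0 [ 803. -343.    0.]
(443, 137) 80 [ 782. -320.   80.]
(457, 167) 0 [ 714. -379.    0.]
(457, 167) 80 [ 698. -355.   80.]
(537, 140) 0 [ 792. -616.    0.]
(537, 140) 80 [ 772. -578.   80.]
clock: 39.62
position: [465.6, -397.3, 89.2]
clk 39.775 tcp [ 468.3 -399.8   92.6] y [-0.001  0.    -1.   ] x [ 0.999  0.033 -0.001] F [ 0.5  1.2 -2.3] capline 154.0 [ 467.5 -352.4   51. ]
```

View pics/w46.png

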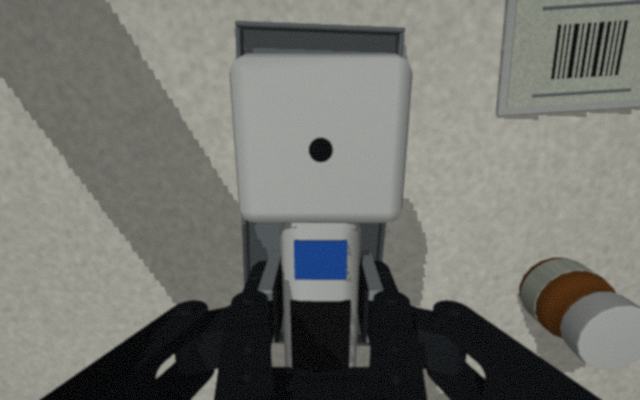

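View pics/s45.png

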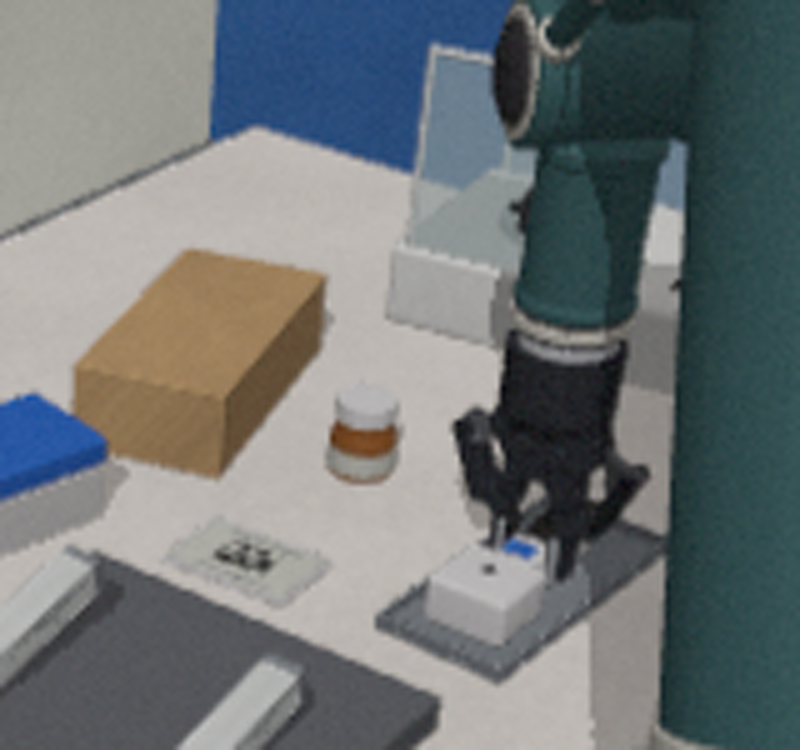

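```bash
python3 -m jog '[{"x":25,"y":8,"z":3,"rx":0,"ry":0,"rz":0,"hand":-1},{"x":35,"y":10,"z":0,"rx":0,"ry":0,"rz":0,"hand":-1},{"x":35,"y":10,"z":0,"rx":0,"ry":0,"rz":0,"hand":-1},{"x":35,"y":10,"z":0,"rx":0,"ry":0,"rz":0,"hand":-1},{"x":20,"y":7,"z":0,"rx":0,"ry":0,"rz":0,"hand":-1}]'|head -3
python3 - <<'E'
from h import *
c=rep(5,"w47"); print("dot",onz(c,320.5,150,st()[1][2]+16.4))
E
```

```text
clock: 40.4
position: [621.2, -349.3, 87.4]
eef_rot: [0.709, -0.705, -0.008, 0.014]
clk 40.65 tcp [ 618.5 -350.7   88.2] y [-0.009  0.006 -1.   ] x [ 1.     0.029 -0.009] F [-0.1  0.4 -2. ] capline 199.08333333333334 [ 617.4 -323.6   51. ]
dot [ 617.15882938 -291.57770552  104.5962093 ]
```

View pics/w47.png

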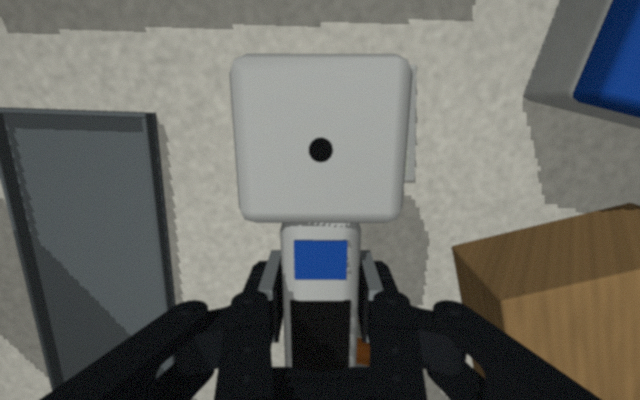

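```bash
python3 -m jog '[{"x":9.5,"y":-1,"z":4,"rx":-0.006,"ry":-0.009,"rz":0,"hand":-1}]'|head -2
python3 - <<'E'
from h import *
c=rep(5,"w48"); print("dot",onz(c,320.5,150,st()[1][2]+16.4))
E
```

```text
clock: 40.78
position: [626.5, -352.0, 91.6]
clk 41.025 tcp [ 627.7 -352.1   92.7] y [ 0.  0. -1.] x [1.    0.029 0.   ] F [-0.6  0.1 -2.3] capline 197.16666666666666 [ 626.8 -326.2   51. ]
dot [ 626.06069198 -293.4662811   109.05738301]
```

```bash
python3 - <<'E'
from h import *
for i in range(60):
    robot.read_camera("side")
    if i%15==14: s,p,R=st(); print(s["clock"],p.round(2),R[:,1].round(4),np.abs(s["dq"]).max().round(4))
save(cam("side"),"s48",(320,60,480,210),5)
E
```

```text
41.775 [ 627.95 -351.67   92.19] [-1.e-04  4.e-04 -1.e+00] 0.0016
42.525 [ 627.93 -351.67   92.19] [-1.e-04  4.e-04 -1.e+00] 0.0013
43.275 [ 627.96 -351.69   92.22] [-0.e+00  4.e-04 -1.e+00] 0.0025
44.025 [ 627.96 -351.7    92.2 ] [-0.e+00  4.e-04 -1.e+00] 0.0017
```

View pics/s48.png

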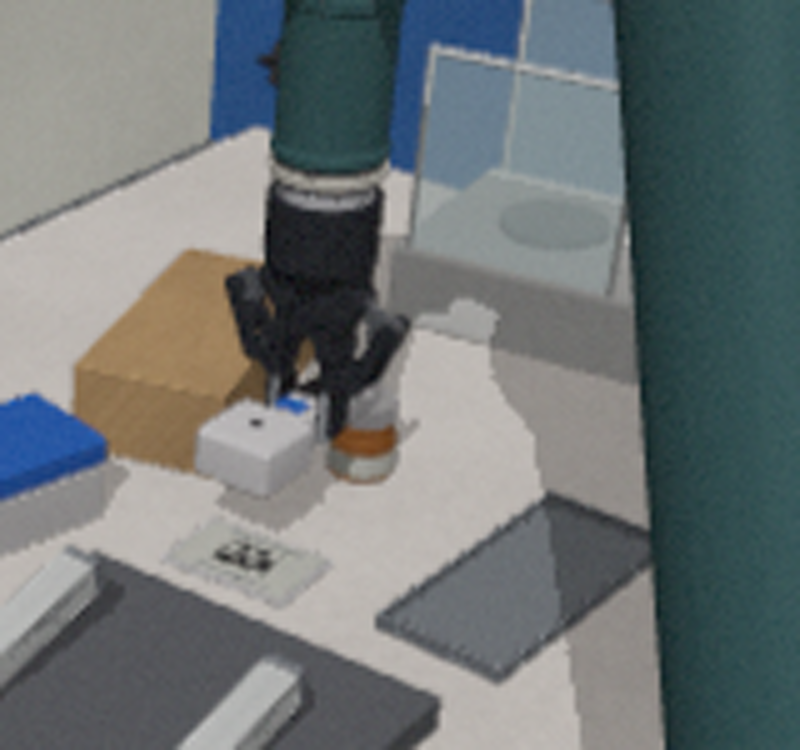

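```bash
python3 - <<'E'
from h import *
s=cam("side"); print("code px", proj(s,[626,-292,5]), "dot px",proj(s,[626,-292.5,109])); 
print("code via side", onz(s,320+245/5,60+555/5,5)," dot via side",onz(s,320+257/5,60+423/5,109))
t=cam("top"); print("code via top",onz(t,429,198.4,5))
save(t,"t48",(405,150,525,280),5)
E
```

```text
code px (np.float64(368.38324429334506), np.float64(170.86698370100626)) dot px (np.float64(370.5344618894738), np.float64(144.20151959816633))
code via side [ 623.89987869 -292.75418733    5.        ]  dot via side [ 622.22325042 -292.25065028  109.        ]
code via top [ 623.3537627  -294.01866595    5.        ]
```

View pics/t48.png

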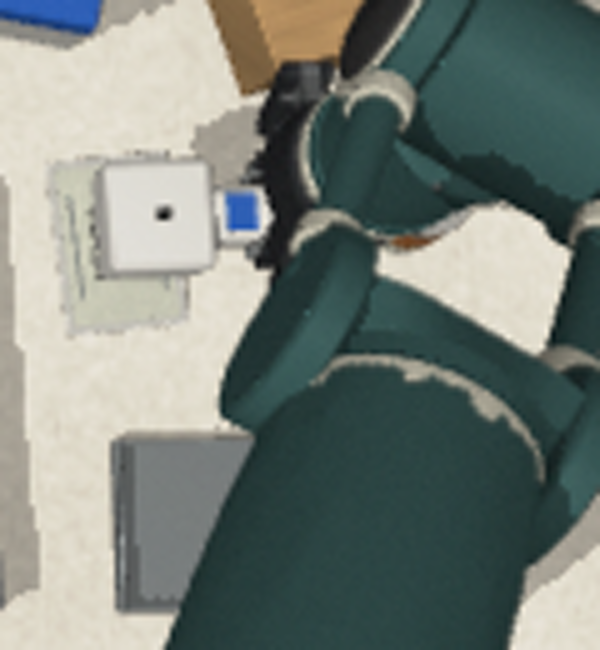

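```bash
python3 -m jog '[{"x":-20,"y":-7,"z":3,"rx":0,"ry":0,"rz":0,"hand":-1},{"x":-35,"y":-10,"z":0,"rx":0,"ry":0,"rz":0,"hand":-1},{"x":-35,"y":-10,"z":0,"rx":0,"ry":0,"rz":0,"hand":-1},{"x":-35,"y":-10,"z":0,"rx":0,"ry":0,"rz":0,"hand":-1},{"x":-20,"y":-7,"z":0,"rx":0,"ry":0,"rz":0,"hand":-1}]'|head -2
python3 - <<'E'
from h import *
c=rep(5)
E
```

```text
clock: 44.8
position: [476.4, -397.1, 96.1]
clk 45.05 tcp [ 479.6 -397.    96.5] y [ 0.002 -0.002 -1.   ] x [0.999 0.032 0.002] F [ 1.2  0.1 -2.3] capline 155.5 [ 477.2 -349.9   51. ]
```

```bash
python3 -m jog '[{"x":-10.8,"y":-3,"z":-20,"rx":0.002,"ry":0.002,"rz":-0.01,"hand":-1},{"x":0,"y":0,"z":-20,"rx":0,"ry":0,"rz":0,"hand":-1}]'|head -2
python3 - <<'E'
from h import *
c=rep(5,"w49")
E
```

```text
clock: 45.3
position: [470.9, -401.0, 56.5]
clk 45.55 tcp [ 471.6 -401.1   57.7] y [ 0.004 -0.003 -1.   ] x [1.    0.024 0.003] F [ 0.4  1.  -2.1] capline 197.16666666666666 [ 469.8 -364.1   51. ]
```

View pics/w49.png

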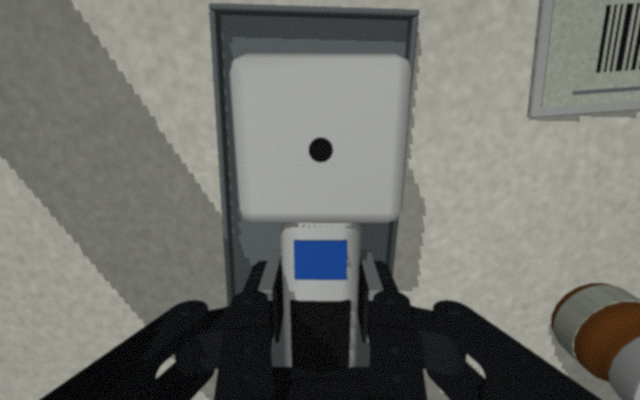

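```bash
python3 -m jog '[{"x":-3.8,"y":0.5,"z":-12,"rx":0.003,"ry":0.004,"rz":-0.01,"hand":-1},{"x":0,"y":0,"z":-12,"rx":0,"ry":0,"rz":0,"hand":-1}]'|head -2
python3 - <<'E'
from h import *
c=rep(5,"w50")
E
```

```text
clock: 45.8
position: [469.3, -401.9, 34.7]
clk 46.05 tcp [ 469.4 -401.9   35.2] y [ 0.003 -0.003 -1.   ] x [1.    0.014 0.003] F [ 0.4  0.7 -0.2] capline 200.53846153846155 [ 468.2 -360.1   51. ]
```

View pics/w50.png

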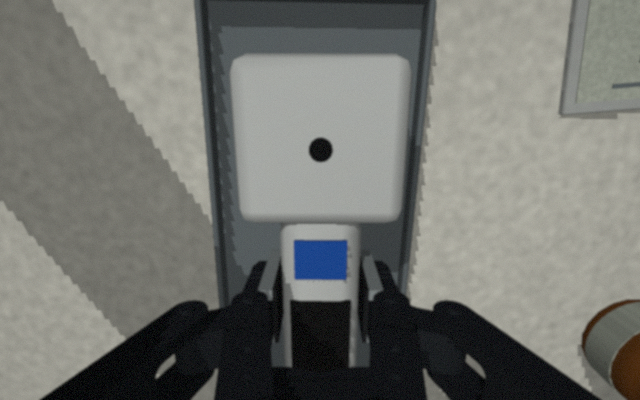

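Well clear of the tray walls on both sides. I lower it gently to the floor.

```bash
python3 -m jog '[{"x":-1,"y":1,"z":-7,"rx":0.003,"ry":0.003,"rz":0,"hand":-1},{"x":0,"y":0,"z":-3.5,"rx":0,"ry":0,"rz":0,"hand":-1}]'|grep -E 'pos|force'
python3 -m jog '[{"x":0,"y":0,"z":-1.5,"rx":0,"ry":0,"rz":0,"hand":-1}]'|grep -E 'pos|force'
python3 -m jog '[{"x":0,"y":0,"z":-1,"rx":0,"ry":0,"rz":0,"hand":-1}]'|grep -E 'pos|force'
```

```text
position: [469.0, -401.4, 25.1]
ft_force: [-0.3, -0.5, -1.8]
position: [469.0, -401.4, 23.4]
ft_force: [0.0, 0.2, -2.2]
position: [468.9, -401.4, 22.6]
ft_force: [-2.6, 1.6, 5.0]
```

```bash
python3 -m jog '[{"x":0,"y":0,"z":0,"rx":0,"ry":0,"rz":0,"hand":0},{"x":0,"y":0,"z":0,"rx":0,"ry":0,"rz":0,"hand":0},{"x":0,"y":0,"z":0,"rx":0,"ry":0,"rz":0,"hand":0}]'|tail -2
python3 -m jog '[{"x":0,"y":0,"z":20,"rx":0,"ry":0,"rz":0,"hand":0},{"x":0,"y":0,"z":45,"rx":0,"ry":0,"rz":0,"hand":0},{"x":0,"y":15,"z":55,"rx":0,"ry":0,"rz":0,"hand":0},{"x":0,"y":30,"z":50,"rx":0,"ry":0,"rz":0,"hand":0},{"x":0,"y":20,"z":10,"rx":0,"ry":0,"rz":0,"hand":0}]'|head -2
python3 - <<'E'
from h import *
c=rep(5,"w51"); save(cam("top"),"t51"); save(cam("side"),"s51")
E
```

```text
ft_force: [-0.5, 0.2, 0.5]
finger_gap: 0.502
clock: 47.55
position: [469.5, -336.5, 214.1]
clk 47.8 tcp [ 466.4 -335.3  206.1] y [-0.004  0.003 -1.   ] x [ 1.     0.012 -0.004] F [-0.  -1.   0.4] capline 201.3 [ 466.1 -345.3   51. ]
```

View pics/w51.png

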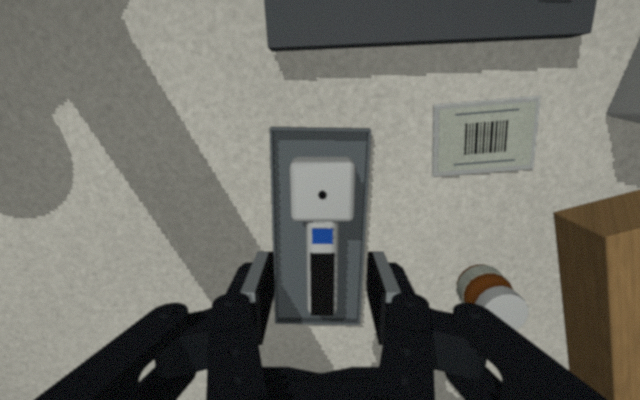

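View pics/t51.png

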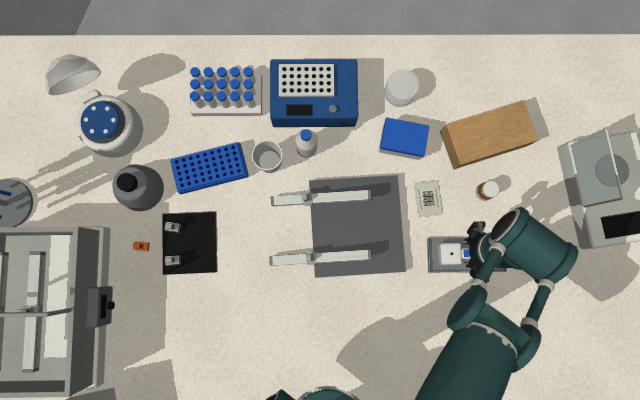

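View pics/s51.png

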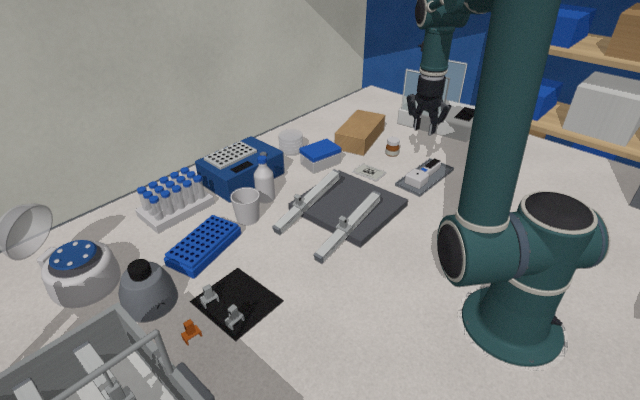

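The scanner lies flat in its tray, both cassettes are tipped with their clips on, the two spare clips are on the mat, and the other lab things haven't moved. Handing in.

```bash
python3 -c "
from plant import robot
print(robot.hand_in())"
```

```text
the job is handed in; nothing more can be done
None
```

The job is done and handed in at about 48 s on the robot's clock, out of the 210 s allowed. Hand-in gave no verdict.

**Cassettes:** Two were present. I pushed each out over the slab's left edge in steps of about 3 mm, backing off each time, until it tipped nose-down by itself. Each rests with its nose on the bench.

**Clips:** One grey clip sits on each cassette, pressed down until I felt contact. My last measurement put the clip centres about 2 mm and 1 mm to the nose side of the edge. I aimed about 1 mm that way because each last push could have gone up to 3 mm past the balance point. The two spare clips and the orange look-alike were not touched.

**Scanner:** I held it level and still for over 3 s with its window about 70 mm above the bar code. The window was within about 2 mm of the code by the wrist camera. The side and top cameras put the code 2–3 mm elsewhere, which is still well inside the 20 mm reading limit. Nothing in the interface confirmed that the code was read. I then laid the scanner back flat in its tray.

**Final checks:** The final pictures show both cassettes and clips in place and the jar, beaker, bottle and rack unmoved. The gripper was raised clear of everything before hand-in. I found no sign of anything being knocked aside.

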